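# Pin the inlay tweezers and hold them at the marked gap

### The job

On the inlay station, push the headed pin from its wooden stand down through the fork and the tail lug of the sprung tweezers until its head sits fully home on the fork, and let go of it. Then squeeze the tweezers, for which they have two black ribbed finger pads, until the red pointer stands over the green tab that marks the tip gap, and finish while still holding them steadily there, so that a colleague can lay the shell inlay between the tips. Leave the other things on the bench where they are.

Things in the scene. Friction and masses are not known exactly. Their poses are not given: they have to be found in the camera images.
- station: inlay station fixed to the bench: a dark wood base 235 x 84 x 10 mm that carries an aluminium fork and, in it, the long sprung steel tweezers. Origin: on the bench top, on the vertical axis of the fork holes; its x axis runs along the tweezers from tail to tips (the base reaches from x = -40 to +195 mm), y is the direction in which the tweezers' arms open and close, z up. Its place and yaw vary
- fork_mouth (a point): centre of the fork's upper hole, on the top face of the upper cheek, 65 mm above the bench. The cheeks are 38 x 40 mm plates, at heights 53-65 mm and 20-37 mm; each has a vertical hole 13 mm across, the upper one with a 3 mm chamfer; below the lower cheek there is 10 mm of free space
- lug_hole (a point): centre of the hole (13 mm across) in the tweezers' 12 mm thick tail lug, 45 mm above the bench, lying between the cheeks with its hole in line with theirs. Until it is pinned the lug can slide along the station's x when pushed with more than 2 N
- pin_knob (a point): the point to grasp on the loose headed pin, on its axis, 27 mm above the underside of its head. The pin starts upright in a hole of a light wood block (52 x 52 x 56 mm), which stands left or right of the station. Pin: steel shank 10 mm across and 46 mm long with a tapered foot, then a brass head: a flange 24 mm across and 5 mm thick, above it a knob 18 mm across and 35 mm tall. 50 g. Its z axis points from the foot to the knob
- pin_seat (a point): on the pin's axis, at the underside of its head flange: this lands on the fork's top face when the pin is seated (27 mm below pin_knob, 46 mm above pin_tip)
- pin_tip (a point): centre of the pin's foot, the lower end of its shank
- squeeze (a point): the point between the tweezers' two black ribbed finger pads, 113 mm from the pin axis towards the tips, 62 mm above the bench. The pads stand upright, 30 mm long (station x), from 40 to 76 mm above the bench; over their outer faces they measure about 50 mm when the tweezers are relaxed and 31 to 40 mm at the marked gap; nothing stands beside them
- left_arm: the tweezers' arm on the station's +y side. It swings inwards about a vertical spring hinge at its tail end (18 mm from the pin axis; origin there, at bench height), x along the arm. Either arm turns at most 0.134 rad and springs back by itself with 7 N m/rad: about 4 to 7 N on the pads, which lie 95 mm from the hinge, holds the marked gap. It carries an aluminium crossbar near its tip that reaches over to the other arm
- right_arm: the tweezers' arm on the station's -y side, the mirror image, hinged and sprung likewise. It carries the red pointer
- pointer (a point): middle of the red pointer blade (26 mm long across the crossbar, 2.5 mm wide, 84 mm above the bench) fixed to the right arm near the tip, 139 mm from its hinge. Its distance from the mark shrinks about 1.5 times as fast as the distance between the pads
- mark (a point): middle of the top of the green tab on the crossbar (5 mm wide, 12 mm long, top 80 mm above the bench), which marks the wanted tip gap. Its y axis runs along the crossbar from the right arm towards the left arm; relaxed, the pointer stands 14 to 26 mm from the mark on the -y side and moves to +y as the tweezers are squeezed. The tab is stiff on the bar and differs from day to day
- glue_pot: glue pot: closed jar, 56 mm across, 65 mm tall; stands on the side of the station where the pin stand is not (bystander); origin under its centre
- tape_roll: roll of yellow tape lying flat, 90 mm across, 24 mm tall (bystander); origin under its centre
- glue_bottle: upright yellow glue bottle with a red cap, 52 mm across, 130 mm tall (bystander); origin under its centre
- screwdriver: wooden-handled screwdriver lying down, 180 mm long (bystander)
- hammer: small fretting hammer lying down, 240 mm long (bystander)
- bridge_blank: dark wood bridge blank lying flat, 45 x 150 x 12 mm (bystander); origin under its centre
- fret_tin: open steel tin, 100 x 70 x 30 mm (bystander); origin under its centre
- pin: the headed pin as a whole; origin at its foot, same as pin_tip, z up through its head

How it is judged:
On the way, in this order (a step that is already met when the one before it is completed fails the run):
1. the pin is seated: through fork and lug, its head down on the fork, let go (horizontal distance between pin_seat and fork_mouth below 0.004 m and z of pin_seat in the frame of fork_mouth between -0.004 and 0.003 m and angle between pin_seat's own z axis and vertical below 0.12 rad and horizontal distance between pin_tip and lug_hole below 0.006 m and contact force between the fingers and pin below 0.1 N), for 0.2 s.
2. the tweezers are squeezed between the fingers to the marked gap (y of pointer in the frame of mark between -0.0025 and 0.0025 m and contact force between the fingers and left_arm above 1 N and contact force between the fingers and right_arm above 1 N and angular speed of each of left_arm, right_arm below 0.06 rad/s), for 0.3 s.
At the end, for the whole second after the job is handed in: Pin seated (head within 3 mm of the fork top, axis within 4 mm, upright within 7 degrees, foot through the lug); fingers press both tweezer arms (over 1 N each), red pointer within 2.5 mm of the green tab's middle along the crossbar, arms still (under 0.06 rad/s) (all of step 2 and horizontal distance between pin_seat and fork_mouth below 0.004 m and z of pin_seat in the frame of fork_mouth between -0.004 and 0.003 m and angle between pin_seat's own z axis and vertical below 0.12 rad and horizontal distance between pin_tip and lug_hole below 0.006 m); the arm keeps its last pose, push and grip.
It fails at once if a bystander is shifted by more than 30 mm (distance of any of glue_pot, tape_roll, glue_bottle, screwdriver, hammer, bridge_blank, fret_tin from where it was at the start of the episode above 0.03 m).
It also fails if it takes over 54 s, if anything falls off the work surface, if the arm or the gripper's body presses on something with over 40 N, if the wrist force passes 120 N, or if a joint passes its speed limit or range.

### The arm

A 6-joint arm with a two-finger parallel gripper is mounted at the origin on the work surface. World frame = base frame: x ahead of the robot, y to its left, z up, the work surface at z = 0. Lengths are in m, angles in rad, forces in N, time in s.
With the tool pointing down it reaches from about 0.375 to 0.9 m from the base axis. Payload 3.1 kg.
Tool frame: the origin (TCP) lies on the centre line of the jaws, within the pads' length; the fingertips stand 19 mm ahead of it and the grasp point (between the pads) is the TCP; z points along the fingers, y is the direction in which the jaws open and shut (so a half turn about z gives the same grasp; the last joint's range is limited). The gripper opens to 85 mm and grips with 20 to 120 N. Pads are 22 mm wide; open, the fingers measure 114 mm over their backs; the gripper's body (76 mm by 85 mm) begins 54 mm behind the grasp point. The pads swing forward as they close: fully open they stand 13 mm farther back than shut.
Start: joints at [-1.308, 0.527, 1.433, -0, 1.181, -0.178], TCP at [0.267, -0.565, 0.25] pointing down, gripper open.
Joint ranges: [-3.08, 3.08], [-0.75, 2.2], [0.22, 2.44], [-1.43, 4.57], [0, 2.65], [-2.85, 2.85]. Speed limits (rad/s): [2.79, 2.79, 3.14, 3.14, 3.14, 3.14].

### API

Orientations are given as a unit quaternion [x, y, z, w].
In Python, from station import manip, imaging, workorder gives the robot as it stands.
- The arm moves only by the shell command python3 -m creep 'ROWS' [FORCE]. ROWS is a JSON object of lists of equal length, an entry for each row: "claw": the finger opening in cm, from 0 to 8.54; "dp": the shift along the tool's x, y, z in cm, a list of three; "roll": the turn about the tool's z in rad. In form: {"claw": [claw, ...], "dp": [[dx, dy, dz], ...], "roll": [roll, ...]}. A call has 1 to 12 rows; each row is the pose to reach, as a shift and turn from the pose commanded when the call began, along the tool's axes at that moment; what a row does not reach only later rows make up. A row lasts 1/10 s, in which the tool goes at most 50 mm and 8.59 degrees, less where a joint would pass 70% of its speed; a pose out of reach is approached as far as the arm can. A call with a gripper value outside its range is refused whole. The fingers move at their own pace and stop on an object; FORCE is the grip in N (left out, the last holds). Time passes only in rows, so rows that repeat a pose let the fingers close. It gives the time, the measured TCP pose, the force and the opening at its end, in the units of the state.
- manip.sense(): the state, without advancing time (a new reading comes with each control period).
- imaging.snapshot(name): name is "scene" or "top"; returns a dict with "image" (420x560x3 uint8, red, green, blue), "z_map" (420x560 float32, m along the optical axis (not along the pixel's ray), 0 where there is no reading), "vfov" (degrees; the focal length in pixels is half the picture's height over the tangent of half this angle, whatever the lens; pixels are square), "cx", "cy" (the principal point, pixels), "dist" ([k1, k2, p1, p2, k3] as OpenCV has them; the pictures are not rectified), "R" (3x3) and "t" (3): a world point X has camera coordinates R X + t. Camera axes: x right, y down, z forward; pixel columns grow to the right and rows downward; lengths in m; the calibration is good to about 2 mm. A picture is of the moment at which its call begins.
- workorder.sign_off(): hands the job in, once; it reports no verdict.
The state is a dict: "t": time; "q": joint angles; "qd": joint speeds; "tau": joint torques, N m; "tcp_pos": TCP position; "tool_rot": TCP orientation; "force": force on the tool from outside, world axes, zero at the start; "ft_torque": the same for the moment, N m; "finger_gap": opening from 0.0 (shut) to 1.0 (fully open).
Only numpy, scipy, OpenCV 4.12 (cv2) and the standard library are available. Lean on these libraries where they do the work, as an engineer would, in place of code of your own. Each camera call takes 0.05 s, during which the arm holds its last target.

## Working session

There is one attempt and no reset: what is moved stays moved. The work goes in short steps, Python scripts to look and compute and a shell command to move; the robot and the scene stay as the last step left them, time stands still between calls to the robot, and variables do not carry over. Pictures are saved under pics/ and viewed, and the job is handed in when it is done.

```bash
ls; mkdir -p pics; cat > h.py <<'E'
import numpy as np, cv2
from station import manip, imaging, workorder
def K(s):
    f=s["image"].shape[0]/2/np.tan(np.radians(s["vfov"])/2)
    return np.array([[f,0,s["cx"]],[0,f,s["cy"]],[0,0,1]])
def ray(s,uv):
    n=cv2.undistortPoints(np.array([[uv]],float),K(s),np.array(s["dist"],float))[0,0]
    R=np.array(s["R"]);t=np.array(s["t"])
    return -R.T@t, R.T@np.array([n[0],n[1],1.])
def onz(s,uv,z):
    c,d=ray(s,uv); return c+d*(z-c[2])/d[2]
def depth(s,uv):
    c,d=ray(s,uv); u,v=int(round(uv[0])),int(round(uv[1])); return c+d*s["z_map"][v,u]
def proj(s,X):
    r,_=cv2.Rodrigues(np.array(s["R"],float))
    return cv2.projectPoints(np.array(X,float).reshape(-1,3),r,np.array(s["t"],float),K(s),np.array(s["dist"],float))[0][:,0]
def cloud(s):
    h,w=s["z_map"].shape; g=np.stack(np.meshgrid(np.arange(w),np.arange(h)),-1).reshape(-1,1,2).astype(float)
    n=cv2.undistortPoints(g,K(s),np.array(s["dist"],float))[:,0]
    z=s["z_map"].reshape(-1,1); P=np.hstack([n*z,z]); 
    W=(P-np.array(s["t"]))@np.array(s["R"]); W[z[:,0]==0]=np.nan
    return W.reshape(h,w,3)
def save(s,n,crop=None,k=1):
    im=s["image"][:,:,::-1]
    if crop: a,b,c,d=crop; im=im[b:d,a:c]
    cv2.imwrite("pics/"+n+".png",cv2.resize(im,None,fx=k,fy=k,interpolation=cv2.INTER_CUBIC))
E
python3 - <<'E'
from h import *
print(manip.sense())
for n in("scene","top"):
    s=imaging.snapshot(n); save(s,n+"0"); print(n,s["vfov"],s["cx"],s["cy"],s["dist"],np.round(s["R"],3),s["t"], -np.array(s["R"]).T@s["t"])
E
```

```text
pics
{'t': 0.0, 'q': array([-1.30747386e+00,  5.28476241e-01,  1.43392515e+00,  2.76187819e-05,
        1.18136716e+00, -1.78471920e-01]), 'qd': array([ 1.24181689e-03, -1.45335332e-03, -3.62130897e-04, -1.08152807e-03,
        6.96444505e-04, -3.16342480e-05]), 'tau': array([-4.07634270e-04, -4.42353272e+01, -1.78023309e+01, -1.70141980e-04,
        8.55043007e-03, -6.02997886e-06]), 'tcp_pos': array([ 0.26709624, -0.56430331,  0.2493201 ]), 'tool_rot': array([ 9.75701836e-01,  2.19099847e-01, -3.33843515e-05, -1.08750893e-03]), 'force': array([ 0.37111901, -0.26740002, -0.18561293]), 'ft_torque': array([ 0.03309935, -0.01701656,  0.03766636]), 'finger_gap': 1.0005488614292506}
scene 51.771106049473076 282.27631739022416 208.19115291255773 [0.01568801 0.         0.         0.         0.        ] [[-0.802  0.597  0.01 ]
 [ 0.417  0.573 -0.706]
 [-0.427 -0.562 -0.709]] [ 0.46523092 -0.17795184  1.42674519] [1.05646535 0.62603894 0.88071829]
top 53.15891976715349 281.41358265846185 219.61013254532594 [-0.07576718  0.          0.          0.          0.        ] [[ 0.004 -1.     0.001]
 [-0.988 -0.004 -0.154]
 [ 0.154 -0.    -0.988]] [-0.01055035  0.58632507  1.1122698 ] [ 0.40764799 -0.00776773  1.18945167]
```

View pics/scene0.png

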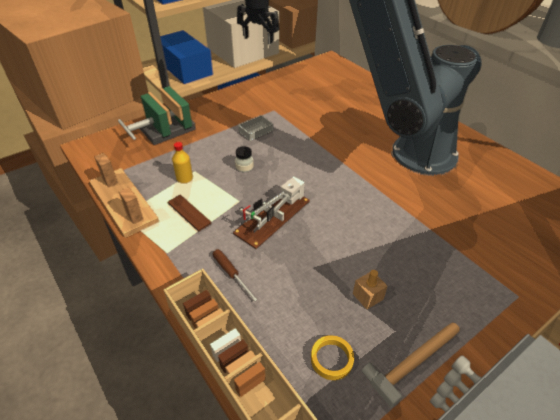

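View pics/top0.png

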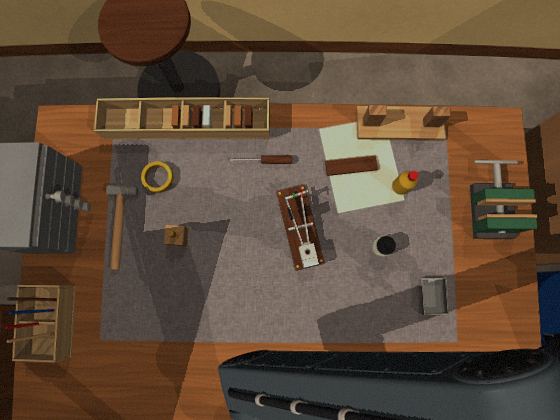

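The scene picture shows the pin stand near (371,288), the station near (272,215) and the glue pot at (244,158). In the top picture they are at (174,235), (301,227) and (384,245). The station's tail (white fork) is at (308,254), and its tips point away from the robot. I'll zoom in next.

```bash
python3 - <<'E'
from h import *
s=imaging.snapshot("scene"); save(s,"s1",(225,170,315,250),8); save(s,"s2",(345,260,395,315),8)
t=imaging.snapshot("top"); save(t,"t1",(265,175,340,275),6);save(t,"t2",(155,215,195,255),8)
np.save("c_s.npy",cloud(s));np.save("c_t.npy",cloud(t))
E
```

```text
(no output)
```

View pics/s1.png

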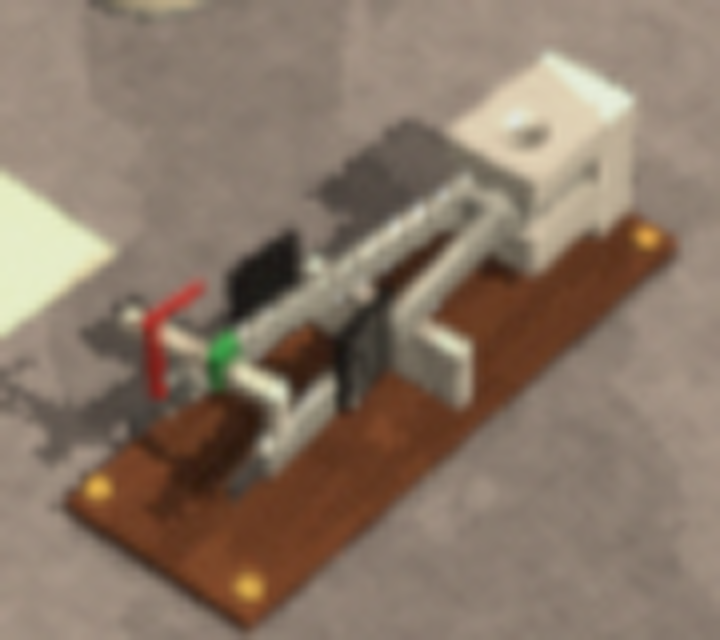

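View pics/t1.png

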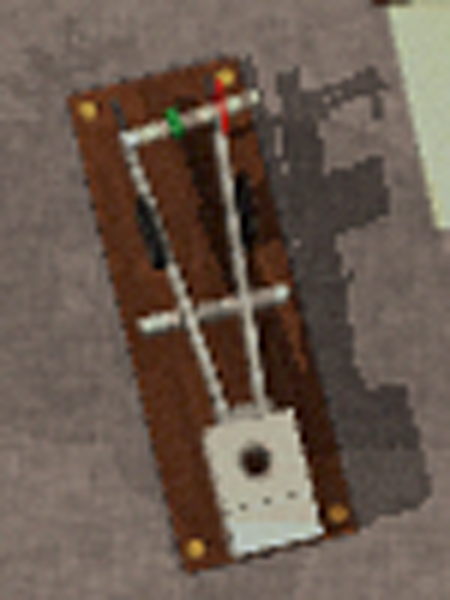

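View pics/s2.png

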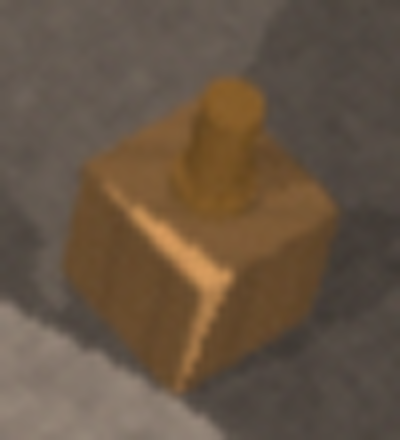

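View pics/t2.png

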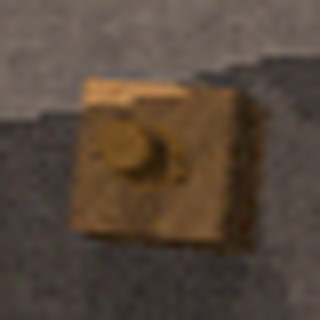

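```bash
python3 - <<'E'
from h import *
s=imaging.snapshot("scene"); t=imaging.snapshot("top")
uv=lambda x,y,k,ox,oy:((x+.5)/k-.5+ox,(y+.5)/k-.5+oy)
print("knob top",onz(s,uv(232,102,8,345,260),.096),onz(t,uv(127,147,8,155,215),.096))
print("hole",onz(s,uv(526,127,8,225,170),.065),onz(t,uv(255,460,6,265,175),.065))
for n,c in (("s",np.load("c_s.npy")),("t",np.load("c_t.npy"))):
    near=np.hypot(c[...,0]-.38,c[...,1]-.25)<.08
    m=near&(c[...,2]>.09)&(c[...,2]<.12); print(n,"knob",m.sum(),np.nanmedian(c[m],0),c[m].min(0),c[m].max(0))
    m=near&(c[...,2]>.05)&(c[...,2]<.062);
    if m.sum():
        r=cv2.minAreaRect(c[m][:,:2].astype(np.float32)*1000); print(n,"block",m.sum(),np.median(c[m][:,2]),r)
# base screws/corners top
def screws(s):
    hsv=cv2.cvtColor(s["image"],cv2.COLOR_RGB2HSV)
    return hsv
for n,S,box in(("s",s,(225,170,315,250)),("t",t,(265,175,340,275))):
    a,b,c2,d=box; im=S["image"][b:d,a:c2].astype(int); r,g,bl=im[...,0],im[...,1],im[...,2]
    def cen(mask,nm,z):
        k,l,st,ce=cv2.connectedComponentsWithStats(mask.astype(np.uint8))
        for i in range(1,k):
            if st[i,4]>=3: print(n,nm,st[i,4],np.round(ce[i]+[a,b],1),np.round(onz(S,ce[i]+[a,b],z),4))
    cen((r-bl>90)&(g-bl>50),"screw",.010)
    cen((g-r>50)&(g-bl>40),"green",.080)
    cen((r-g>90)&(r-bl>70),"red",.084)
E
```

```text
knob top [0.53955595 0.28602897 0.096     ] [0.54168861 0.2843855  0.096     ]
hole [ 0.49311838 -0.07984351  0.065     ] [ 0.49772243 -0.07734043  0.065     ]
  return np.nanmean(a, axis, out=out, keepdims=keepdims)
Traceback (most recent call last):
ValueError: zero-size array to reduction operation minimum which has no identity
```

```bash
python3 - <<'E'
from h import *
s=imaging.snapshot("scene"); t=imaging.snapshot("top")
for n,c in (("s",np.load("c_s.npy")),("t",np.load("c_t.npy"))):
    near=np.hypot(c[...,0]-.54,c[...,1]-.285)<.08
    m=near&(c[...,2]>.088)&(c[...,2]<.12); print(n,"knob",m.sum(),np.round(np.vstack([np.median(c[m],0),c[m].min(0),c[m].max(0)]),4).tolist())
    m=near&(c[...,2]>.05)&(c[...,2]<.059);
    r=cv2.minAreaRect(c[m][:,:2].astype(np.float32)*1000); print(n,"block",m.sum(),np.median(c[m][:,2]),r)
    m=(np.hypot(c[...,0]-.495,c[...,1]+.078)<.04)&(c[...,2]>.058)&(c[...,2]<.075)
    r=cv2.minAreaRect(c[m][:,:2].astype(np.float32)*1000); print(n,"fork top",m.sum(),np.median(c[m][:,2]),r)
for n,S,box in(("s",s,(225,170,315,250)),("t",t,(265,175,340,275))):
    a,b,c2,d=box; im=S["image"][b:d,a:c2].astype(int); r,g,bl=im[...,0],im[...,1],im[...,2]
    def cen(mask,nm,z):
        k,l,st,ce=cv2.connectedComponentsWithStats(mask.astype(np.uint8))
        for i in range(1,k):
            if st[i,4]>=3: print(n,nm,st[i,4],np.round(ce[i]+[a,b],1),np.round(onz(S,ce[i]+[a,b],z),4))
    cen((r-bl>90)&(g-bl>50),"screw",.010)
    cen((g-r>50)&(g-bl>40),"green",.080)
    cen((r-g>90)&(r-bl>70),"red",.084)
E
```

```text
s knob 56 [[0.5422, 0.2879, 0.0961], [0.5325, 0.2787, 0.0902], [0.5497, 0.296, 0.0997]]
s block 341 0.05641555038598402 ((540.2152099609375, 287.4866943359375), (53.537776947021484, 54.89997863769531), 86.1896743774414)
s fork top 236 0.0648962359618925 ((486.4945373535156, -79.40422058105469), (60.61024856567383, 43.3170166015625), 12.920393943786621)
t knob 33 [[0.5418, 0.2855, 0.097], [0.5338, 0.2781, 0.0903], [0.5499, 0.2931, 0.1028]]
t block 248 0.056330665092153356 ((542.39404296875, 285.8634338378906), (51.40973663330078, 52.485572814941406), 84.93717956542969)
t fork top 309 0.06547363953570037 ((488.177978515625, -81.33975219726562), (58.29090118408203, 40.06998062133789), 14.098447799682617)
s screw 6 [305.2 199.2] [ 0.4563 -0.055   0.01  ]
s screw 9 [236.9 230.7] [ 0.682  -0.0678  0.01  ]
s screw 11 [255.6 242.9] [ 0.6654 -0.0023  0.01  ]
s green 9 [252.4 213.3] [ 0.6475 -0.0391  0.08  ]
s red 10 [245.9 208. ] [ 0.6525 -0.0619  0.084 ]
t screw 5 [302.2 187.4] [ 0.6861 -0.0677  0.01  ]
t screw 8 [279.1 192.9] [ 0.6696 -0.0013  0.01  ]
t screw 4 [321.  260.2] [ 0.477  -0.1197  0.01  ]
t screw 6 [297.2 265.8] [ 0.4612 -0.0528  0.01  ]
t green 7 [293.6 194.9] [ 0.6488 -0.0407  0.08  ]
t red 4 [301.  189.5] [ 0.6628 -0.0607  0.084 ]
t red 4 [302.  194.5] [ 0.649  -0.0633  0.084 ]
```

Both cameras agree to within 2–5 mm: pin at about (0.541, 0.286), fork hole at about (0.496, -0.0785), and yaw 14° from the screws. Hole, knob and block heights and sizes fit the given values. I'll write a helper that turns a world target into tool axes, then move above the pin.

```bash
cat >> h.py <<'E'
from scipy.spatial.transform import Rotation as Ro
def go(x,y,z,yaw):
    st=manip.sense(); R=Ro.from_quat(st["tool_rot"]).as_matrix(); d=R.T@(np.array([x,y,z])-st["tcp_pos"])
    cy=np.arctan2(R[1,0],R[0,0]); print("t",round(st["t"],2),"tcp",np.round(st["tcp_pos"],4),"yaw",round(cy,4),"F",np.round(st["force"],1),"gap",round(st["finger_gap"]*8.54,2),"q6",round(st["q"][5],2))
    print("dp cm",np.round(d*100,2),"roll",round(-(yaw-cy),3))
E
python3 -c "
from h import *
go(.541,.286,.20,.244)"
```

```text
t 0.4 tcp [ 0.2672 -0.5649  0.2501] yaw 0.4418 F [ 0.4 -0.6  1.3] gap 8.53 q6 -0.18
dp cm [ 61.13 -65.21   5.04] roll 0.198
```

```bash
python3 -m creep '{"claw":[5,5,5,5,5,5,5,5,5,5,5,5],"dp":[[61,-65,5],[61,-65,5],[61,-65,5],[61,-65,5],[61,-65,5],[61,-65,5],[61,-65,5],[61,-65,5],[61,-65,5],[61,-65,5],[61,-65,5],[61,-65,5]],"roll":[0.02,0.04,0.06,0.08,0.1,0.12,0.14,0.16,0.18,0.198,0.198,0.198]}' 40; python3 -c "
from h import *
go(.541,.286,.20,.244)"
```

```text
t: 1.6
tcp_pos: [0.4516, 0.0071, 0.217]
tool_rot: [0.993, 0.122, 0.001, 0.0]
force: [1.0, -0.0, 0.8]
finger_gap: 0.587
t 1.6 tcp [0.4516 0.0071 0.217 ] yaw 0.2437 F [ 1.  -0.   0.8] gap 5.02 q6 1.09
dp cm [ 15.4  -24.91   1.7 ] roll -0.0
```

```bash
python3 -m creep '{"claw":[5,5,5,5,5,5,5,5,5],"dp":[[15.4,-24.9,1.7],[15.4,-24.9,1.7],[15.4,-24.9,1.7],[15.4,-24.9,1.7],[15.4,-24.9,1.7],[15.4,-24.9,1.7],[15.4,-24.9,1.7],[15.4,-24.9,1.7],[15.4,-24.9,1.7]],"roll":[0,0,0,0,0,0,0,0,0]}'; python3 - <<'E'
from h import *
go(.541,.286,.085,.244)
s=imaging.snapshot("scene"); t=imaging.snapshot("top"); save(s,"s3",(320,190,430,320),5); save(t,"t3",(110,180,230,280),5)
print(proj(s,manip.sense()["tcp_pos"]),proj(s,[.541,.286,.083]))
E
```

```text
t: 2.5
tcp_pos: [0.5398, 0.2831, 0.1995]
tool_rot: [0.993, 0.121, -0.001, 0.0]
force: [0.3, 0.5, 0.2]
finger_gap: 0.586
t 2.5 tcp [0.5398 0.2831 0.1995] yaw 0.2434 F [0.3 0.5 0.2] gap 5.0 q6 1.63
dp cm [ 0.2  -0.26 11.45] roll -0.001
[[380.18993389 241.19494449]] [[372.1786312  276.07780748]]
```

View pics/s3.png

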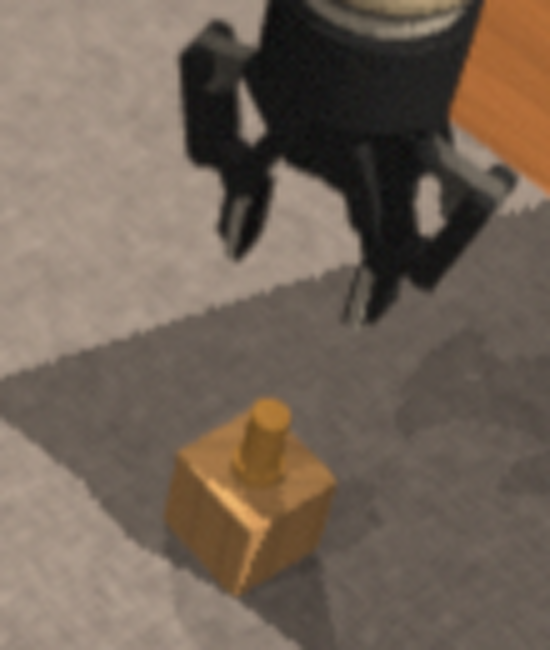

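View pics/t3.png

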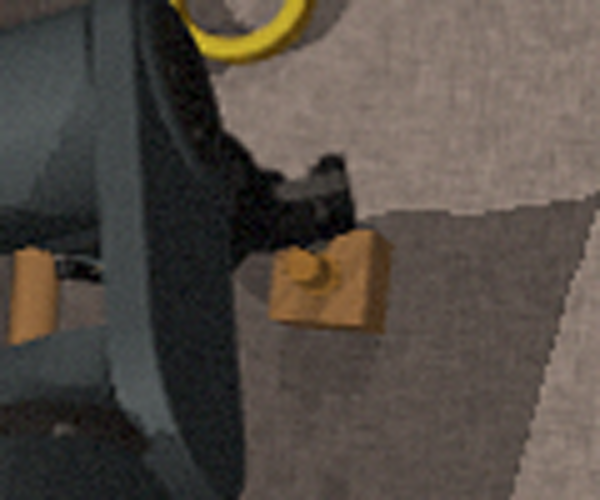

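```bash
python3 -m creep '{"claw":[5,5,5,5,5],"dp":[[0.2,-0.2,4],[0.2,-0.2,8],[0.2,-0.2,11.4],[0.2,-0.2,11.4],[0.2,-0.2,11.4]],"roll":[0,0,0,0,0]}'; python3 - <<'E'
from h import *
go(.541,.286,.085,.244)
s=imaging.snapshot("scene"); save(s,"s4",(320,190,430,320),5)
E
```

```text
t: 3.1
tcp_pos: [0.542, 0.2855, 0.086]
tool_rot: [0.993, 0.121, -0.0, 0.0]
force: [0.4, -0.1, 0.1]
finger_gap: 0.584
t 3.1 tcp [0.542  0.2855 0.086 ] yaw 0.2423 F [ 0.4 -0.1  0.1] gap 4.99 q6 1.63
dp cm [-0.09 -0.07  0.1 ] roll -0.002
```

View pics/s4.png

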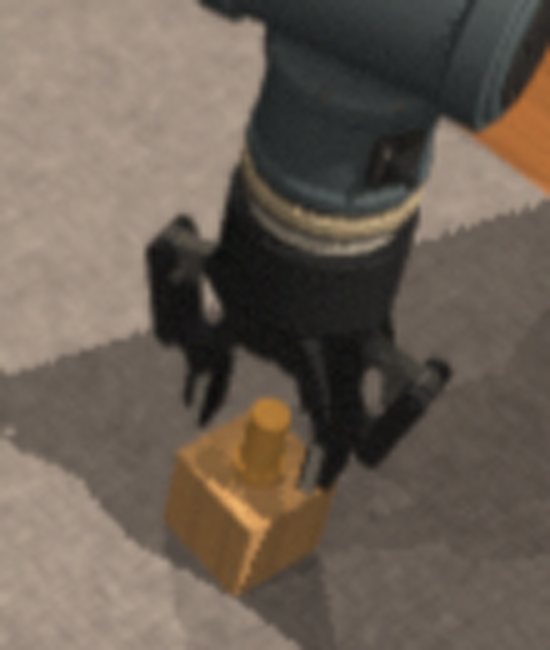

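```bash
python3 -m creep '{"claw":[1,1,1,1,1,1,1],"dp":[[0,0,0.1],[0,0,0.1],[0,0,0.1],[0,0,0.1],[0,0,0.1],[0,0,0.1],[0,0,0.1]],"roll":[0,0,0,0,0,0,0]}' 50; python3 - <<'E'
from h import *
go(.541,.286,.085,.244)
s=imaging.snapshot("scene"); save(s,"s5",(320,190,430,320),5)
E
```

```text
t: 3.85
tcp_pos: [0.543, 0.2867, 0.0867]
tool_rot: [0.993, 0.122, 0.002, -0.0]
force: [0.6, -0.1, 7.4]
finger_gap: 0.194
t 3.85 tcp [0.543  0.2867 0.0867] yaw 0.2441 F [ 0.6 -0.1  7.4] gap 1.66 q6 1.63
dp cm [-0.21  0.02  0.17] roll 0.0
```

View pics/s5.png

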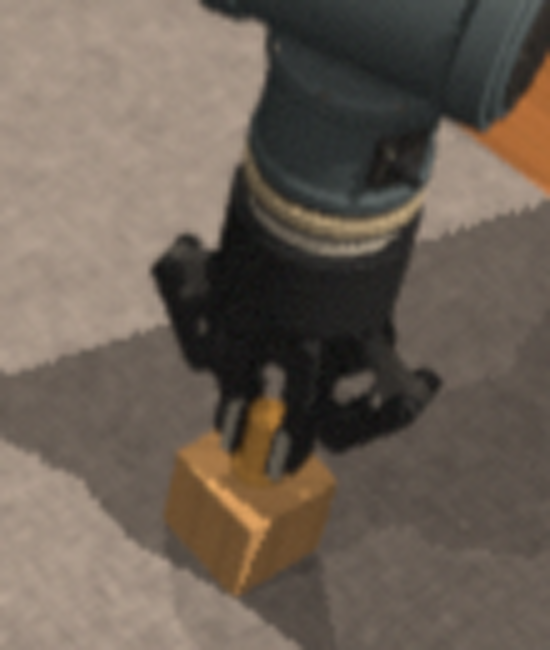

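```bash
python3 -m creep '{"claw":[1,1,1,1,1,1,1],"dp":[[0,0,-1],[0,0,-4],[0,0,-8],[0,0,-11.5],[0,0,-11.5],[0,0,-11.5],[0,0,-11.5]],"roll":[0,0,0,0,0,0,0]}'; python3 - <<'E'
from h import *
go(.496,-.0785,.20,.244)
s=imaging.snapshot("scene"); save(s,"s6",(320,170,430,320),5)
E
```

```text
t: 4.6
tcp_pos: [0.5407, 0.2861, 0.1987]
tool_rot: [0.993, 0.122, -0.001, 0.0]
force: [-1.1, 0.6, -0.7]
finger_gap: 0.191
t 4.6 tcp [0.5407 0.2861 0.1987] yaw 0.2439 F [-1.1  0.6 -0.7] gap 1.63 q6 1.63
dp cm [-13.14  34.3   -0.09] roll -0.0
```

View pics/s6.png

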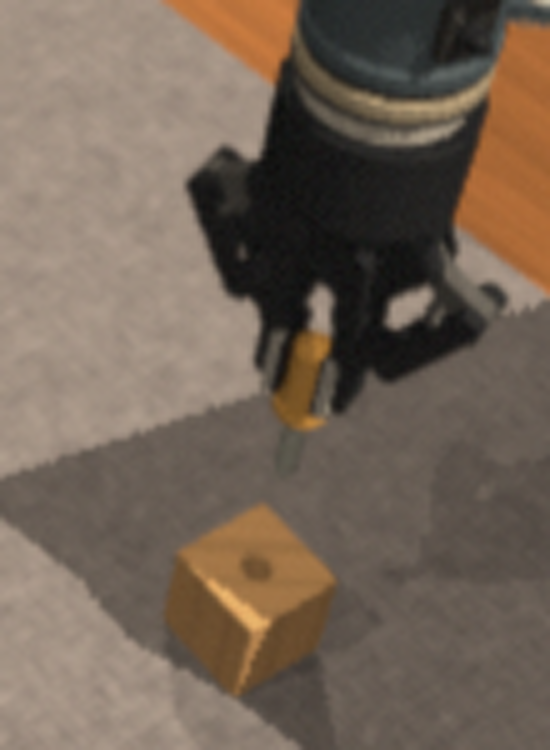

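```bash
python3 - <<'E'
from h import *
s=imaging.snapshot("scene")
im=s["image"][230:285,360:400,::-1]; im=np.clip(im.astype(float)*1.8,0,255).astype(np.uint8)
cv2.imwrite("pics/s7.png",cv2.resize(im,None,fx=10,fy=10,interpolation=cv2.INTER_NEAREST))
p=manip.sense()["tcp_pos"]; print(proj(s,[p-[0,0,.031-.04+.004],p-[0,0,.031-.005],p-[0,0,.031],p-[0,0,.077]]))
E
```

```text
[[381.46835031 241.33386466]
 [378.93480283 250.91048398]
 [378.53767018 252.41222235]
 [375.02459277 265.70392935]]
```

View pics/s7.png

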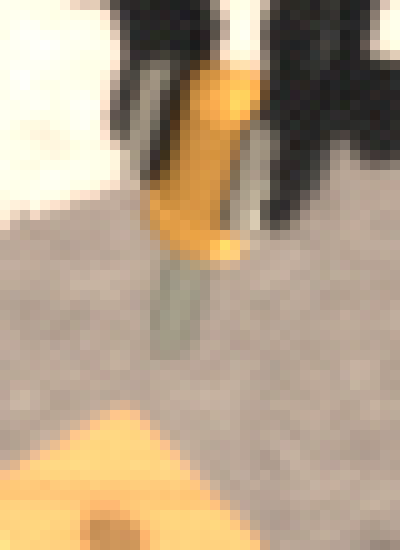

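```bash
python3 -m creep '{"claw":[1,1,1,1,1,1,1,1,1,1,1,1],"dp":[[-1,2.5,0],[-2.5,6.5,0],[-4.2,11,0],[-6.1,16,0],[-8,21,0],[-10,26,0],[-12,31,0],[-12.8,33.2,0],[-13.1,34.3,0.5],[-13.1,34.3,2],[-13.1,34.3,2.9],[-13.1,34.3,2.9]],"roll":[0,0,0,0,0,0,0,0,0,0,0,0]}'; python3 - <<'E'
from h import *
go(.496,-.0785,.17,.244)
s=imaging.snapshot("scene"); t=imaging.snapshot("top"); save(s,"s8",(240,130,340,230),6); save(t,"t8",(255,180,345,280),6)
E
```

```text
t: 5.9
tcp_pos: [0.4962, -0.0768, 0.1688]
tool_rot: [0.993, 0.122, -0.002, -0.001]
force: [0.1, 0.1, -0.4]
finger_gap: 0.189
t 5.9 tcp [ 0.4962 -0.0768  0.1688] yaw 0.2445 F [ 0.1  0.1 -0.4] gap 1.62 q6 0.95
dp cm [-0.06  0.16 -0.12] roll 0.0
```

View pics/s8.png

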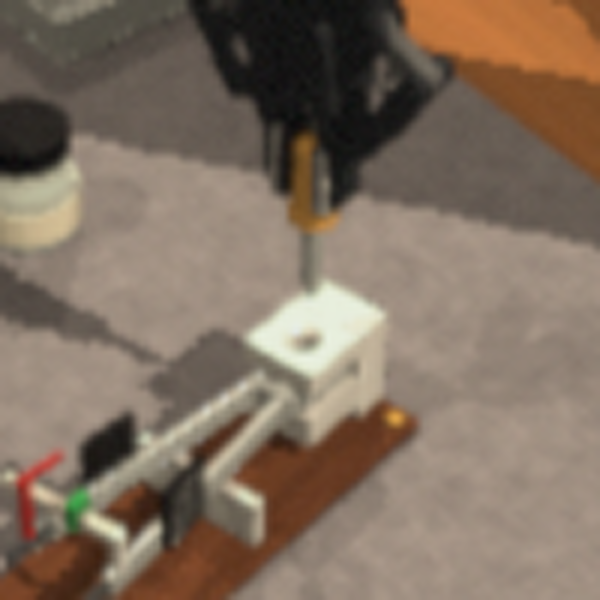

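View pics/t8.png

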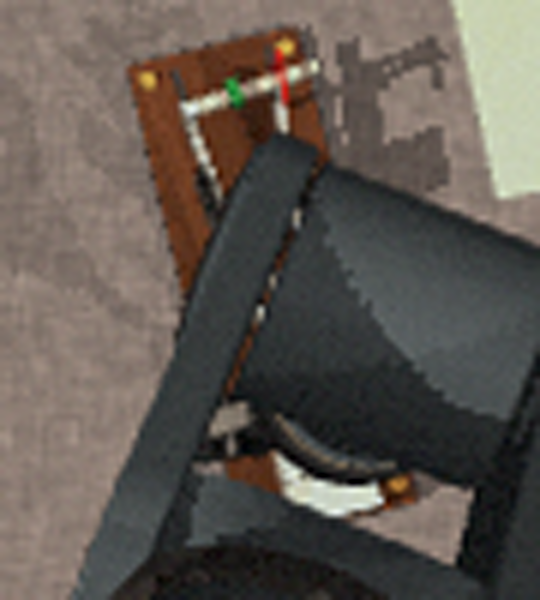

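```bash
python3 - <<'E'
from h import *
s=imaging.snapshot("scene")
a,b,c,d=270,140,315,195
im=np.clip(s["image"][b:d,a:c,::-1].astype(float)*1.3,0,255).astype(np.uint8)
cv2.imwrite("pics/s9.png",cv2.resize(im,None,fx=12,fy=12,interpolation=cv2.INTER_NEAREST))
p=manip.sense()["tcp_pos"]
for z in(.005,-.026,-.031,-.072,-.077): q=proj(s,p+[0,0,z])[0]; print(z,q,((q-[a,b])+.5)*12)
h=proj(s,[.496,-.0785,.065])[0]; print("hole",h,(h-[a,b]+.5)*12)
# fork top face mask centre
C=cloud(s); m=(np.hypot(C[...,0]-.49,C[...,1]+.078)<.03)&(abs(C[...,2]-.065)<.004); print(m.sum())
E
```

```text
0.005 [290.52702875 155.27388624] [252.32434499 189.28663487]
-0.026 [290.2513365  164.47845721] [249.01603804 299.74148656]
-0.031 [290.20786295 165.93020214] [248.49435542 317.16242563]
-0.072 [289.86129074 177.50635861] [244.33548894 456.07630333]
-0.077 [289.82019671 178.87930731] [243.84236054 472.55168766]
hole [289.78669821 186.10373075] [243.44037849 559.24476896]
187
```

View pics/s9.png

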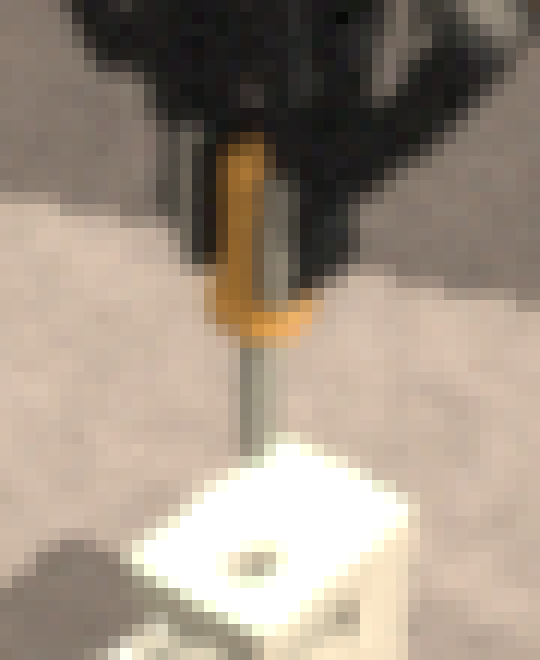

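```bash
python3 -c "
from h import *
go(.4972,-.0783,.148,.244)"
```

```text
t 6.05 tcp [ 0.4977 -0.0772  0.1706] yaw 0.2452 F [ 0.1 -0.5 -1. ] gap 1.63 q6 0.95
dp cm [-0.07  0.09  2.26] roll 0.001
```

```bash
python3 - <<'E'
from h import *
P=[];Q=[]
for i in range(8): imaging.snapshot("scene"); st=manip.sense(); P.append(st["tcp_pos"]);Q.append(st["tool_rot"]); 
print(np.round(np.mean(P,0),4),np.std(P,0),np.mean(Q,0)); go(.4972,-.0783,.148,.244)
E
```

```text
[ 0.4978 -0.0777  0.1711] [1.08030871e-04 2.05626784e-04 9.32247304e-05] [9.92534320e-01 1.21964773e-01 3.60698288e-04 1.79162861e-04]
t 6.45 tcp [ 0.4976 -0.078   0.1709] yaw 0.244 F [-0.1 -0.6 -0.3] gap 1.64 q6 0.95
dp cm [-0.05  0.02  2.29] roll -0.0
```

```bash
python3 -m creep '{"claw":[1,1,1,1,1],"dp":[[0,0.05,1],[0,0.05,1.8],[0,0.05,2.3],[0,0.05,2.3],[0,0.05,2.3]],"roll":[0,0,0,0,0]}'; python3 - <<'E'
from h import *
for i in range(3): s=imaging.snapshot("scene")
a,b,c,d=270,140,315,195
im=np.clip(s["image"][b:d,a:c,::-1].astype(float)*1.,0,255).astype(np.uint8)
cv2.imwrite("pics/s10.png",cv2.resize(im,None,fx=12,fy=12,interpolation=cv2.INTER_NEAREST))
go(.498,-.0783,.148,.244)
E
```

```text
t: 6.95
tcp_pos: [0.4975, -0.0785, 0.1473]
tool_rot: [0.993, 0.122, -0.0, -0.0]
force: [-0.4, -0.0, -0.5]
finger_gap: 0.194
t 7.1 tcp [ 0.4978 -0.0786  0.1479] yaw 0.2438 F [ 0.9  0.1 -0.7] gap 1.64 q6 0.95
dp cm [ 0.02 -0.03 -0.01] roll -0.0
```

View pics/s10.png

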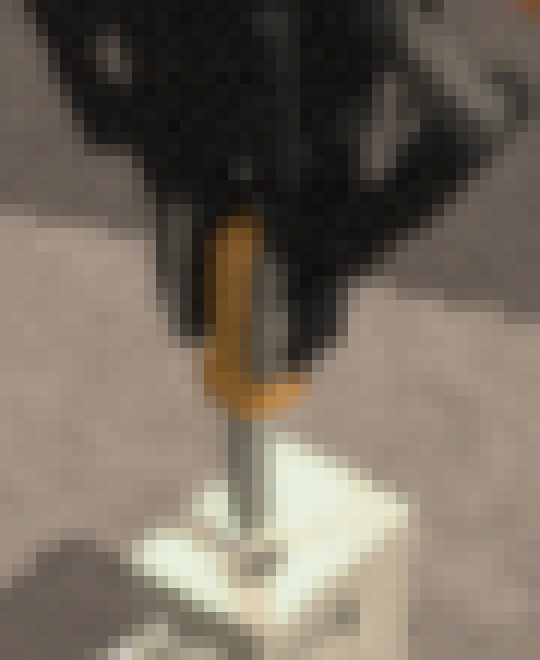

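```bash
python3 - <<'E'
from h import *
s=imaging.snapshot("scene")
a,b,c,d=278,172,304,194
o=cv2.imread("pics/scene0.png")[b:d,a:c]; n=s["image"][b:d,a:c,::-1]
both=np.hstack([o,n]); cv2.imwrite("pics/s11.png",cv2.resize(both,None,fx=15,fy=15,interpolation=cv2.INTER_CUBIC))
g=o.sum(2).astype(int)//3
print(g[8:21,6:20]); print((n.sum(2).astype(int)//3)[2:21,6:20])
E
```

```text
[[138 142 152 164 181 193 200 203 205 205 204 210 221 225]
 [136 145 163 189 199 202 201 201 203 202 203 205 210 222]
 [143 160 187 201 204 203 204 202 204 201 203 205 206 211]
 [165 187 201 204 206 211 211 207 204 205 203 204 203 206]
 [194 200 204 206 215 222 216 209 200 200 204 204 204 204]
 [201 204 204 208 216 216 199 187 176 182 202 203 204 204]
 [201 204 201 198 194 176 155 136 139 165 200 203 203 202]
 [199 200 201 192 182 166 142 128 140 174 201 204 202 196]
 [178 190 199 198 188 175 164 162 179 197 202 201 194 182]
 [125 152 182 193 198 198 200 200 201 201 201 193 181 170]
 [108 116 137 165 183 193 200 202 201 199 194 181 171 160]
 [106 104 108 118 137 163 182 192 195 190 180 169 161 146]
 [120 102 102 106 107 117 136 165 180 177 169 160 151 146]]
[[140 143 142 137 121  94 102 122 137 146 150 148 146 144]
 [137 141 141 140 128  96 102 132 151 151 151 148 145 145]
 [142 142 142 140 128  97 104 131 157 180 173 157 148 144]
 [147 147 145 141 131 101 108 131 171 220 212 192 172 157]
 [150 148 149 147 134 103 110 138 182 225 229 225 213 195]
 [147 147 149 153 145 110 113 139 184 227 230 230 230 225]
 [140 145 158 177 177 125 114 138 184 227 230 230 230 230]
 [137 148 177 211 208 132 116 139 180 225 230 230 230 230]
 [142 158 190 215 212 143 118 140 182 224 230 230 229 229]
 [155 165 176 190 207 176 126 151 197 225 228 227 225 226]
 [194 191 174 172 181 188 152 178 209 217 223 224 222 222]
 [227 222 199 183 168 162 173 182 173 193 222 226 226 226]
 [230 230 226 216 197 170 154 137 140 179 223 230 230 228]
 [228 230 228 218 199 170 147 131 155 203 228 230 228 220]
 [206 219 228 226 214 183 167 170 197 227 230 227 217 196]
 [136 175 213 222 224 212 204 203 213 228 227 218 194 174]
 [110 123 153 188 208 211 205 206 213 226 217 195 175 161]
 [109 107 112 125 147 168 186 198 206 213 193 174 164 147]
 [121 103 106 108 111 120 139 167 185 184 173 165 152 149]]
```

View pics/s11.png

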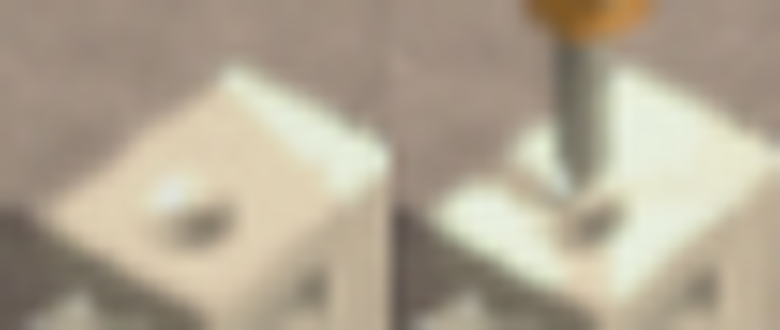

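The pin tip at (580,196) in the right half sits above the hole centre at (584,208). With 6 mm of height left, that is aligned to about 1 mm. I'll start the insertion.

```bash
python3 -m creep '{"claw":[1,1,1,1,1,1],"dp":[[0,0,0.5],[0,0,1],[0,0,1.4],[0,0,1.8],[0,0,2.2],[0,0,2.2]],"roll":[0,0,0,0,0,0]}'; python3 - <<'E'
from h import *
s=imaging.snapshot("scene"); save(s,"s12",(260,140,320,200),10)
go(.498,-.0783,.097,.244)
E
```

```text
t: 7.75
tcp_pos: [0.4974, -0.0784, 0.1251]
tool_rot: [0.993, 0.122, -0.0, -0.0]
force: [-0.3, -0.1, -0.7]
finger_gap: 0.185
t 7.8 tcp [ 0.4975 -0.0785  0.1254] yaw 0.2438 F [ 0.5  0.8 -1. ] gap 1.64 q6 0.95
dp cm [ 0.05 -0.01  2.84] roll -0.0
```

View pics/s12.png

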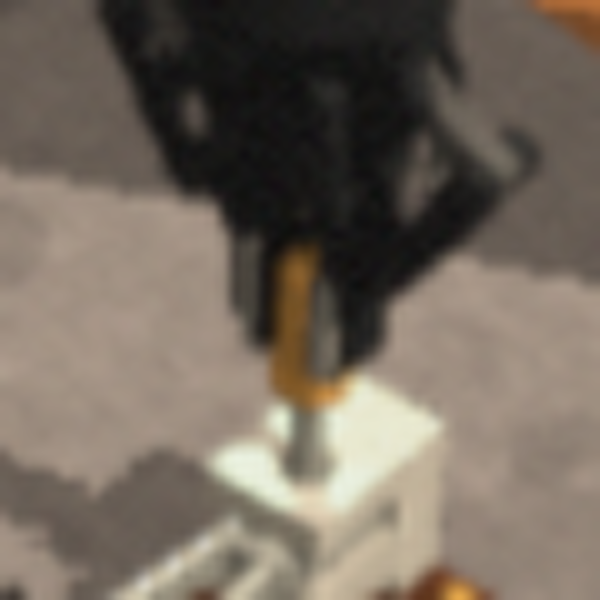

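The pin is in the upper hole with no contact force, so I'll keep going down.

```bash
python3 -m creep '{"claw":[1,1,1,1,1],"dp":[[0,0,0.5],[0,0,1],[0,0,1.5],[0,0,2.0],[0,0,2.0]],"roll":[0,0,0,0,0]}';python3 -c "
from h import *
go(.498,-.0783,.097,.244)"
```

```text
t: 8.3
tcp_pos: [0.4974, -0.0784, 0.1049]
tool_rot: [0.993, 0.122, -0.0, -0.0]
force: [-0.3, 0.1, -0.5]
finger_gap: 0.193
t 8.3 tcp [ 0.4974 -0.0784  0.1049] yaw 0.2437 F [-0.3  0.1 -0.5] gap 1.65 q6 0.95
dp cm [0.06 0.01 0.79] roll -0.0
```

```bash
python3 -m creep '{"claw":[1,1,1,1,1],"dp":[[0,0,0.3],[0,0,0.6],[0,0,0.9],[0,0,1.1],[0,0,1.1]],"roll":[0,0,0,0,0]}';python3 - <<'E'
from h import *
s=imaging.snapshot("scene"); save(s,"s13",(260,140,320,200),10)
go(.498,-.0783,.097,.244)
E
```

```text
t: 8.8
tcp_pos: [0.4976, -0.0785, 0.0957]
tool_rot: [0.993, 0.122, 0.0, 0.0]
force: [-1.9, -0.3, 9.0]
finger_gap: 0.187
t 8.85 tcp [ 0.4976 -0.0785  0.0957] yaw 0.244 F [-1.   0.7  8.7] gap 1.63 q6 0.95
dp cm [ 0.04 -0.01 -0.13] roll 0.0
```

View pics/s13.png

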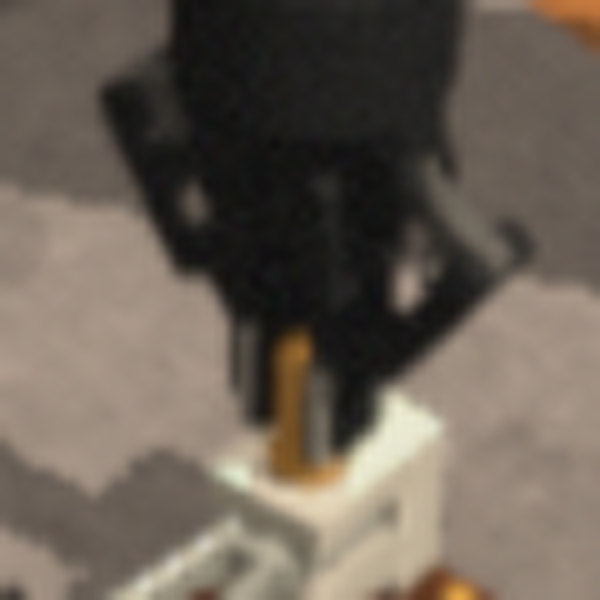

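The head meets the fork at TCP z 0.0957 with 9 N up, as predicted. I'll push a little more to confirm, then open.

```bash
python3 -m creep '{"claw":[1,1],"dp":[[0,0,0.2],[0,0,0.2]],"roll":[0,0]}'; python3 -m creep '{"claw":[4.5,4.5,4.5,4.5],"dp":[[0,0,-0.1],[0,0,-0.2],[0,0,-0.2],[0,0,-0.2]],"roll":[0,0,0,0]}'; python3 - <<'E'
from h import *
s=imaging.snapshot("scene"); save(s,"s14",(260,140,320,200),10)
go(.498,-.0783,.2,.244)
E
```

```text
t: 9.05
tcp_pos: [0.4976, -0.0785, 0.0955]
tool_rot: [0.993, 0.122, 0.001, 0.0]
force: [-4.8, 1.5, 24.5]
finger_gap: 0.198
t: 9.45
tcp_pos: [0.4976, -0.0785, 0.0943]
tool_rot: [0.993, 0.122, -0.0, -0.0]
force: [-0.1, -0.8, -0.1]
finger_gap: 0.529
t 9.5 tcp [ 0.4975 -0.0785  0.0943] yaw 0.2437 F [0.  0.5 0.4] gap 4.51 q6 0.95
dp cm [ 5.000e-02 -1.000e-02 -1.057e+01] roll -0.0
```

View pics/s14.png

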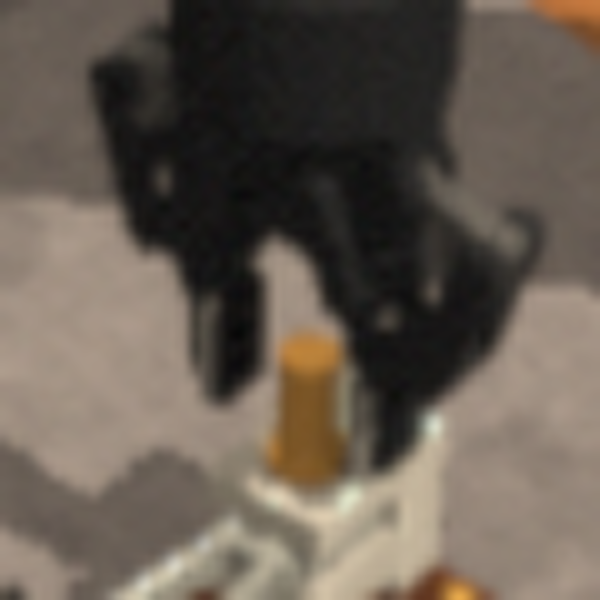

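The pin held against 24.5 N with no further travel and has been released, so it is seated. Next I'll retreat upward, then move over the squeeze point.

```bash
python3 -m creep '{"claw":[4.5,4.5,4.5,4.5,5,6,7,7.5,7.5,7.5,7.5],"dp":[[0,0,-2],[0,0,-5],[0,0,-8],[0,0,-10],[2,0,-10.5],[5,0,-10.5],[8,0,-10.5],[11,0,-10.5],[11.1,0,-10.5],[11.1,0,-10.5],[11.1,0,-10.5]],"roll":[0,0,0,0,0,0,0,0,0,0,0]}'; python3 - <<'E'
from h import *
s=imaging.snapshot("scene"); t=imaging.snapshot("top"); save(s,"s15",(200,110,320,250),5); save(t,"t15",(255,170,345,280),6)
go(.605,-.0518,.062,.244)
E
```

```text
t: 10.6
tcp_pos: [0.6039, -0.0517, 0.199]
tool_rot: [0.993, 0.122, -0.001, -0.0]
force: [-0.0, 0.9, -0.2]
finger_gap: 0.882
t 10.7 tcp [ 0.6041 -0.0518  0.1994] yaw 0.2433 F [0.4 0.8 0. ] gap 7.5 q6 1.06
dp cm [ 0.11  0.03 13.74] roll -0.001
```

View pics/s15.png

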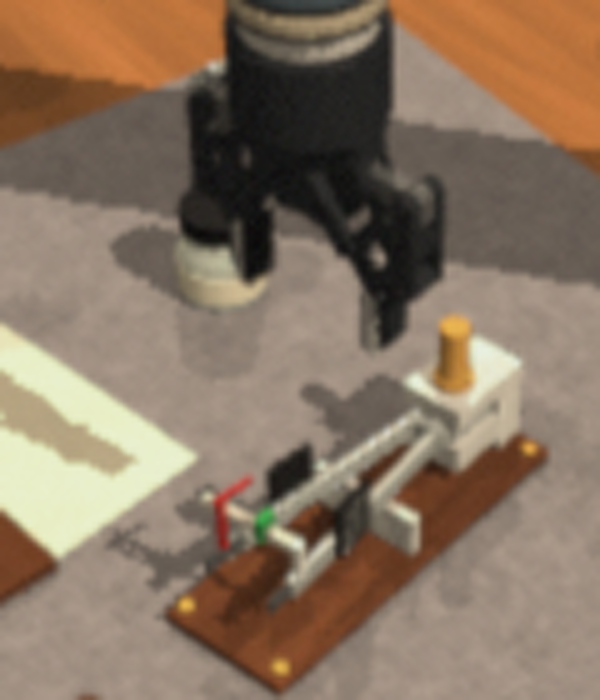

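View pics/t15.png

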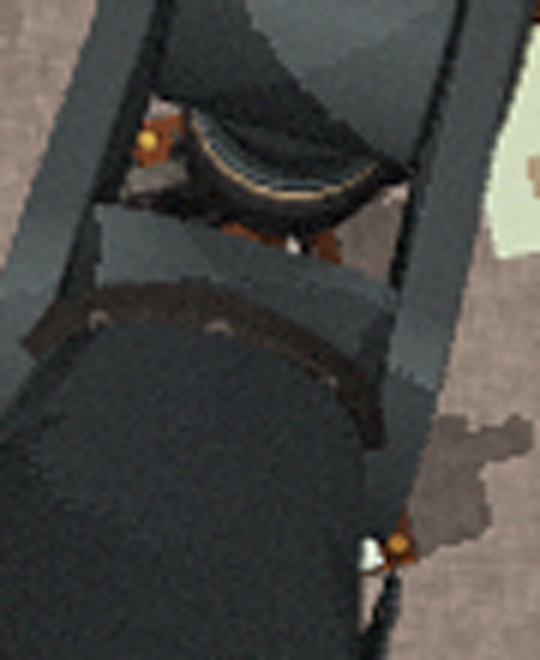

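```bash
python3 - <<'E'
from h import *
s=imaging.snapshot("scene")
print(onz(s,(225+45.5,170+43.5),.058),onz(s,(225+33,170+34.5),.058), proj(s,[.605,-.0518,.058]))
E
python3 -m creep '{"claw":[7.5,7.5,7.5,7.5,7.5,7.5],"dp":[[0.1,0,3],[0.1,0,6],[0.1,0,9],[0.1,0,11],[0.1,0,11],[0.1,0,11]],"roll":[0,0,0,0,0,0]}'; python3 - <<'E'
from h import *
s=imaging.snapshot("scene"); save(s,"s16",(220,120,320,250),6)
go(.605,-.0518,.062,.244)
E
```

```text
[ 0.5980091  -0.02876944  0.058     ] [ 0.60560201 -0.07626355  0.058     ] [[263.36008322 209.60787382]]
t: 11.35
tcp_pos: [0.6062, -0.0517, 0.09]
tool_rot: [0.993, 0.121, -0.0, -0.0]
force: [0.7, -1.5, 0.4]
finger_gap: 0.88
t 11.4 tcp [ 0.6069 -0.0519  0.0908] yaw 0.2435 F [-1.3  0.1  0. ] gap 7.51 q6 1.06
dp cm [-0.18 -0.05  2.88] roll -0.001
```

View pics/s16.png

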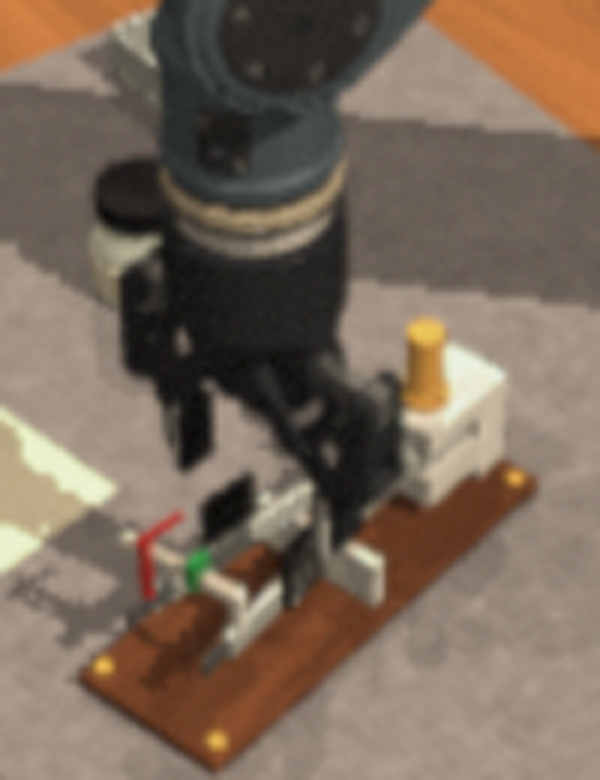

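```bash
python3 - <<'E'
from h import *
s=imaging.snapshot("scene")
c=np.array([.605,-.0518,0]);X=np.array([.970,.242,0]);Y=np.array([-.242,.970,0])
for x in(-.013,.013): 
  for y in (.0375,.055): 
    q=c+x*X+y*Y+[0,0,.043]; print(x,y,(proj(s,q)[0]-[220,120])*6)
t=cv2.imread("pics/t1.png")
for u,v in((150,322),(285,292)): 
    S=imaging.snapshot("top"); q=onz(S,(u/6+265-.4,v/6+175-.4),.045)-np.array([.497,-.0785,0]); print("rod end stn",q@X,q@Y)
for u,v in((470,345),(410,330),(468,400)):
    q=onz(s,(u/8+225,v/8+170),.05)-np.array([.494,-.0798,0]);print(q@X,q@Y)
E
```

```text
-0.013 0.0375 [343.43117634 583.78706423]
-0.013 0.055 [373.76906944 602.12562105]
0.013 0.0375 [305.62251301 616.54465851]
0.013 0.055 [336.08558512 635.33729106]
rod end stn 0.07502233488655811 0.030456022081126386
rod end stn 0.07374245304462822 -0.03314187531049171
0.08354265632027356 0.04552755311820504
0.09103686087335806 0.025612405491929217
0.10356130725879636 0.06101502562068953
```

```bash
python3 -m creep '{"claw":[7.5,7.5,7.5,7.5,7.5],"dp":[[-0.15,-0.05,1],[-0.15,-0.05,2],[-0.15,-0.05,2.8],[-0.15,-0.05,2.8],[-0.15,-0.05,2.8]],"roll":[0,0,0,0,0]}'; python3 - <<'E'
from h import *
s=imaging.snapshot("scene"); save(s,"s17",(220,140,320,250),7)
go(.605,-.0518,.062,.244)
E
```

```text
t: 12.05
tcp_pos: [0.6045, -0.0513, 0.061]
tool_rot: [0.993, 0.122, -0.001, -0.0]
force: [0.3, -1.0, 0.4]
finger_gap: 0.88
t 12.1 tcp [ 0.6048 -0.0514  0.0614] yaw 0.2438 F [-0.3 -0.4  0.6] gap 7.49 q6 1.06
dp cm [ 0.01  0.05 -0.06] roll -0.0
```

View pics/s17.png

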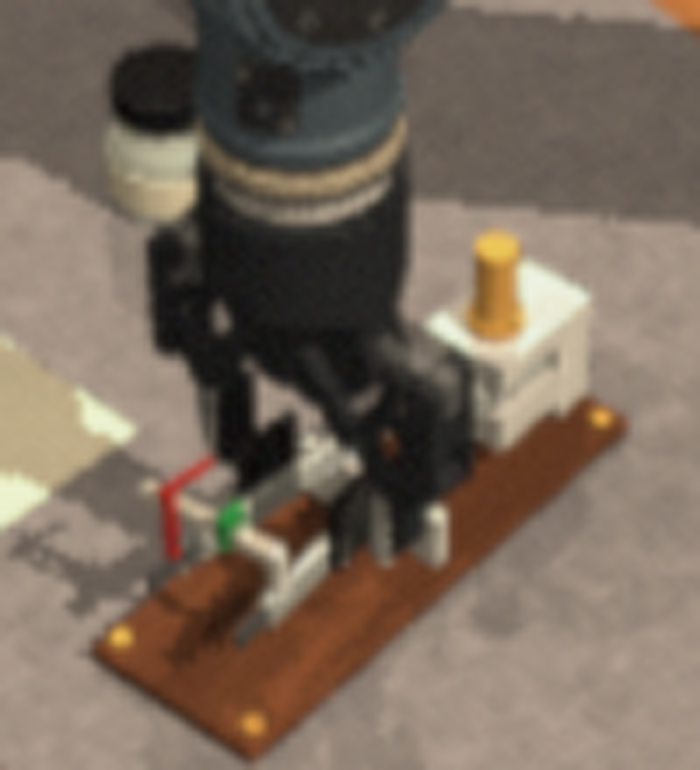

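```bash
python3 -m creep '{"claw":[6.5,5.5,4.8,4.4,4.2,4.2],"dp":[[0,0,0],[0,0,0],[0,0,0],[0,0,0],[0,0,0],[0,0,0]],"roll":[0,0,0,0,0,0]}' 30; cat > pm.py <<'E'
from h import *
import sys
def meas(tag):
    for n in("scene","top"):
        s=imaging.snapshot(n); 
        if n=="scene":
            a,b,c,d=232,188,275,230; save(s,tag,(a,b,c,d),15)
        a,b,c,d=(232,188,275,230) if n=="scene" else (270,175,325,215)
        im=s["image"][b:d,a:c].astype(int); r,g,bl=im[...,0],im[...,1],im[...,2]
        G=(g-r>35)&(g-bl>30); Rd=(r-g>70)&(r-bl>50)
        for nm,m,z in(("green",G,.08),("red",Rd,.084)):
            ys,xs=np.nonzero(m)
            if len(xs): print(n,nm,len(xs),xs.mean()+a,ys.mean()+b,np.round(onz(s,(xs.mean()+a,ys.mean()+b),z),4))
    st=manip.sense(); print("t",st["t"],"gap",st["finger_gap"]*8.54,st["force"].round(1),st["tcp_pos"].round(4))
meas(sys.argv[1])
E
python3 pm.py p1
```

```text
t: 12.7
tcp_pos: [0.6053, -0.0514, 0.0623]
tool_rot: [0.993, 0.122, 0.001, 0.0]
force: [1.0, 0.7, 3.8]
finger_gap: 0.492
scene green 13 250.6153846153846 212.84615384615384 [ 0.6504 -0.0434  0.08  ]
scene red 28 246.39285714285714 212.67857142857142 [ 0.6608 -0.0469  0.084 ]
t 12.8 gap 4.172376300121665 [1.  0.4 4. ] [ 0.6053 -0.0514  0.0622]
```

View pics/p1.png

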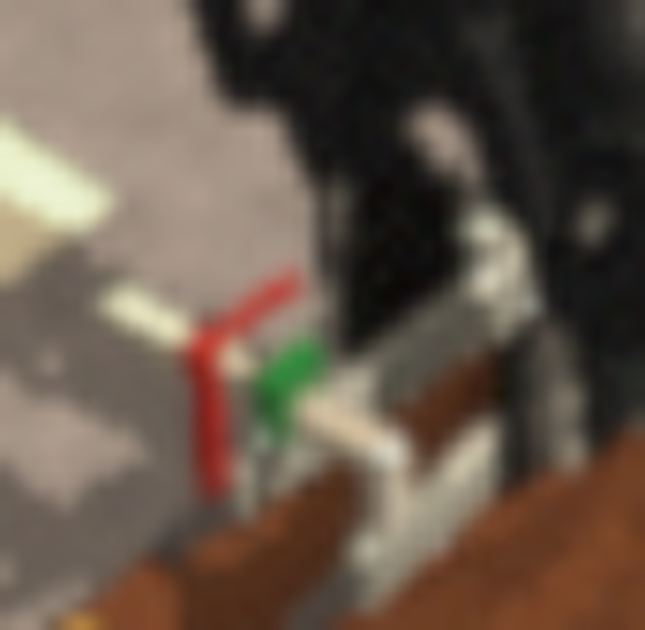

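```bash
python3 - <<'E'
from h import *
s=imaging.snapshot("scene"); Y=np.array([-.242,.970,0]);X=np.array([.970,.242,0])
o=np.array([.494,-.0798,0])
f=lambda u,v,z: (lambda q:(round(q@X*1000,1),round(q@Y*1000,1)))(onz(s,((u+.5)/15-.5+232,(v+.5)/15-.5+188),z)-o)
print("blade corner",f(207,342,.084),"far",f(298,280,.084))
print("tab top",f(312,342,.08),f(265,383,.08),f(290,364,.08))
E
```

```text
blade corner (np.float64(165.3), np.float64(-16.3)) far (np.float64(144.1), np.float64(-14.5))
tab top (np.float64(150.9), np.float64(-5.2)) (np.float64(163.4), np.float64(-4.8)) (np.float64(157.3), np.float64(-4.6))
```

```bash
python3 -m creep '{"claw":[4.1,4.0,3.9,3.8,3.7,3.7,3.7],"dp":[[0,0,0],[0,0,0],[0,0,0],[0,0,0],[0,0,0],[0,0,0],[0,0,0]],"roll":[0,0,0,0,0,0,0]}'; python3 pm.py p2
```

```text
t: 13.55
tcp_pos: [0.6053, -0.0515, 0.0621]
tool_rot: [0.993, 0.122, 0.001, 0.0]
force: [0.3, 0.1, 5.2]
finger_gap: 0.432
scene green 14 250.28571428571428 212.07142857142858 [ 0.6495 -0.0462  0.08  ]
scene red 29 247.41379310344828 213.0689655172414 [ 0.6595 -0.0442  0.084 ]
t 13.65 gap 3.737891298243342 [ 0.9 -0.2  5.5] [ 0.6053 -0.0515  0.062 ]
```

View pics/p2.png

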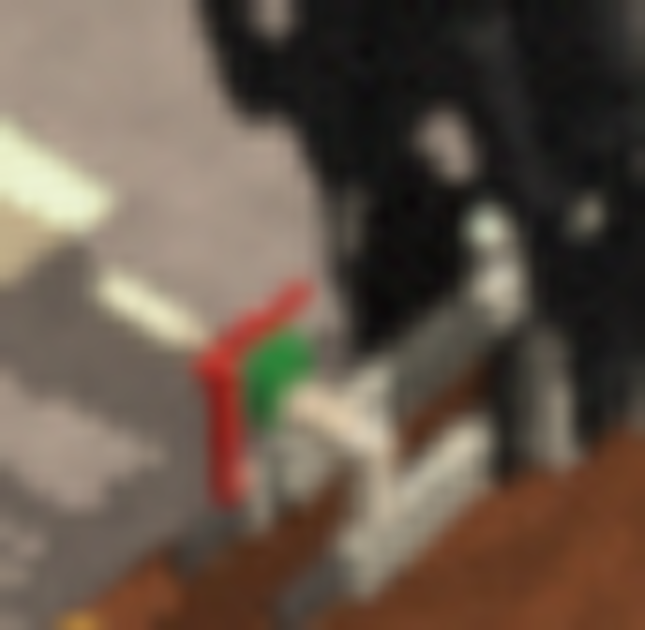

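```bash
cat > f.py <<'E'
from h import *
s=imaging.snapshot("scene"); Y=np.array([-.242,.970,0]);X=np.array([.970,.242,0])
o=np.array([.494,-.0798,0])
def f(u,v,z):
    q=onz(s,((u+.5)/15-.5+232,(v+.5)/15-.5+188),z)-o; return np.round([q@X*1000,q@Y*1000],1)
E
python3 - <<'E'
from f import *
print("blade",f(213,358,.084),f(305,292,.084),"mid",f(259,325,.084))
print("tab top",f(300,342,.08),f(255,375,.08),f(278,358,.08))
E
```

```text
blade [167.5 -12.9] [145.5 -11.6] mid [156.5 -12.2]
tab top [152.2  -6.8] [163.1  -7.4] [157.5  -7.1]
```

```bash
python3 -m creep '{"claw":[3.65,3.6,3.55,3.5,3.45,3.45,3.45],"dp":[[0,0,0],[0,0,0],[0,0,0],[0,0,0],[0,0,0],[0,0,0],[0,0,0]],"roll":[0,0,0,0,0,0,0]}'; python3 pm.py p3
```

```text
t: 14.4
tcp_pos: [0.6055, -0.0515, 0.0623]
tool_rot: [0.993, 0.122, 0.001, 0.0]
force: [0.7, 1.1, 6.5]
finger_gap: 0.403
scene green 7 250.14285714285714 211.57142857142858 [ 0.6488 -0.0479  0.08  ]
scene red 24 247.875 213.04166666666666 [ 0.6585 -0.0436  0.084 ]
t 14.5 gap 3.470628601279712 [0.6 0.6 6.6] [ 0.6054 -0.0515  0.0622]
```

View pics/p3.png

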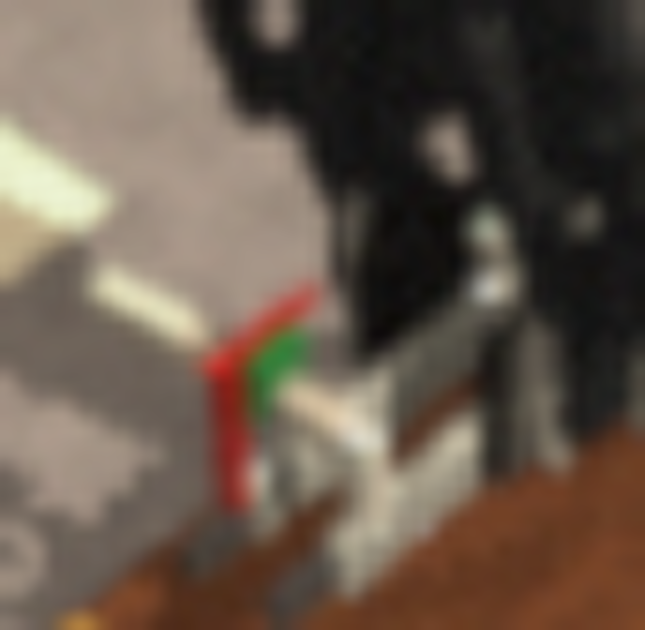

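```bash
python3 - <<'E'
from f import *
a,b,c,d=242,202,257,224
im=s["image"][b:d,a:c,::-1]
cv2.imwrite("pics/p4.png",cv2.resize(im,None,fx=27,fy=27,interpolation=cv2.INTER_CUBIC))
def g(u,v,z):
    q=onz(s,((u+.5)/27-.5+a,(v+.5)/27-.5+b),z)-o; return np.round([q@X*1000,q@Y*1000],1)
# overlay: expected tab and blade outlines for hypotheses, print grid
E
python3 - <<'E'
from h import *
t=imaging.snapshot("top"); save(t,"t18",(255,165,345,280),6)
E
```

```text
(no output)
```

View pics/p4.png

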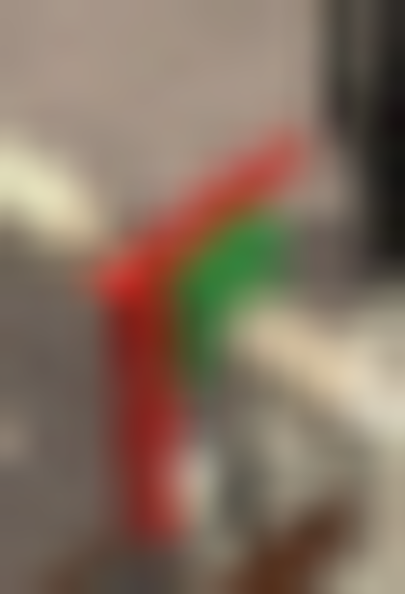

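View pics/t18.png

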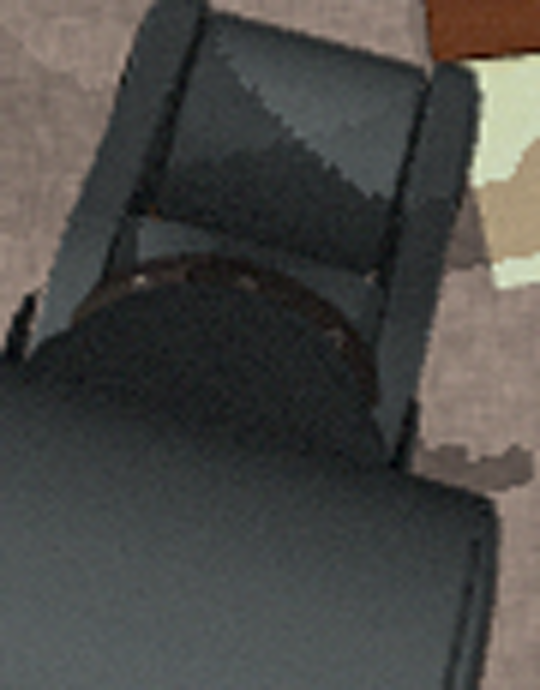

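```bash
python3 - <<'E'
from f import *
a,b=242,202
def g(u,v,z):
    q=onz(s,((u+.5)/27-.5+a,(v+.5)/27-.5+b),z)-o; return np.round([q@X*1000,q@Y*1000],1)
print("blade",g(115,270,.084),g(205,205,.084),g(297,142,.084))
print("tab +y edge",g(285,235,.08),g(283,260,.08),g(240,300,.08), g(225,315,.08))
im=s["image"][208:220,244:256].astype(int); print("r-g\n",im[...,0]-im[...,1]);
# initial unobstructed tab at full res for comparision
i0=cv2.imread("pics/scene0.png")[...,::-1].astype(int); 
print("init g-r\n",(i0[...,1]-i0[...,0])[208:220,246:260]); print("now g-r\n",(s["image"].astype(int)[...,1]-s["image"].astype(int)[...,0])[208:220,246:260])
E
```

```text
blade [167.7 -12.5] [155.8 -11.8] [143.8 -10.8]
tab +y edge [151.  -6.] [153.6  -3.9] [160.3  -3.4] [162.7  -3.2]
r-g
 [[ 12  16  16  17  25  48  79 100  76  33  14   7]
 [ 10  17  17  27  53  88  84  50  27  16  15   6]
 [ 17  19  29  62  91  68  -7 -42 -18   9  11   7]
 [ 18  39  79 112  77 -10 -67 -63 -24   8  11   6]
 [ 21  67 132 113  26 -59 -66 -40 -15   8  11   9]
 [ 13  33  94  98  22 -48 -33  -6   6  12  13  10]
 [ 12  23  74  91  24 -33  -9  15  19  20  16   9]
 [ 13  22  67  86  31 -20   0  13  18  20  19  12]
 [ 11  20  60  92  54   2   7   9  12  16  17  11]
 [ 11  22  61  98  72  15   8  10  10  10  11   8]
 [ 11  20  58  94  67  12   7   7   8   9   9   6]
 [ 11  20  51  85  59  11   5   7   7   8  10   9]]
init g-r
 [[-104  -73  -46  -21  -14  -14  -11   -8   -5   -2   -2   -3   -1   -4]
 [ -49  -23  -17  -15  -13  -12   -9   -5   -3   -3   -3   -4   -4   -6]
 [ -16   -9  -10  -10  -12   -9   -6    1    2   -4   -6   -8   -8   -6]
 [ -16  -13  -11   -9  -10   -2   17   39   17   -3   -7   -8   -8   -9]
 [ -21  -20  -17  -13   -7   20   62   83   46    2   -6   -7   -9
[... 704 characters left out ...]
2   18   -9  -11   -7   -2   -2   -2   -4]
 [ -79 -112  -77   10   67   63   24   -8  -11   -6   -1   -3   -5   -4]
 [-132 -113  -26   59   66   40   15   -8  -11   -9   -5   -6   -4   -5]
 [ -94  -98  -22   48   33    6   -6  -12  -13  -10   -7   -7   -5   -5]
 [ -74  -91  -24   33    9  -15  -19  -20  -16   -9   -8   -9   -4   -6]
 [ -67  -86  -31   20    0  -13  -18  -20  -19  -12  -10   -7   -6  -13]
 [ -60  -92  -54   -2   -7   -9  -12  -16  -17  -11   -8   -8  -13  -23]
 [ -61  -98  -72  -15   -8  -10  -10  -10  -11   -8   -5  -10  -20  -27]
 [ -58  -94  -67  -12   -7   -7   -8   -9   -9   -6   -4  -11  -20  -18]
 [ -51  -85  -59  -11   -5   -7   -7   -8  -10   -9  -10  -13  -13  -10]]
```

```bash
python3 - <<'E'
from f import *
i0=cv2.imread("pics/scene0.png")
both=np.hstack([i0[198:222,238:262],s["image"][198:222,238:262,::-1]])
cv2.imwrite("pics/p5.png",cv2.resize(both,None,fx=16,fy=16,interpolation=cv2.INTER_CUBIC))
E
```

```text
(no output)
```

View pics/p5.png

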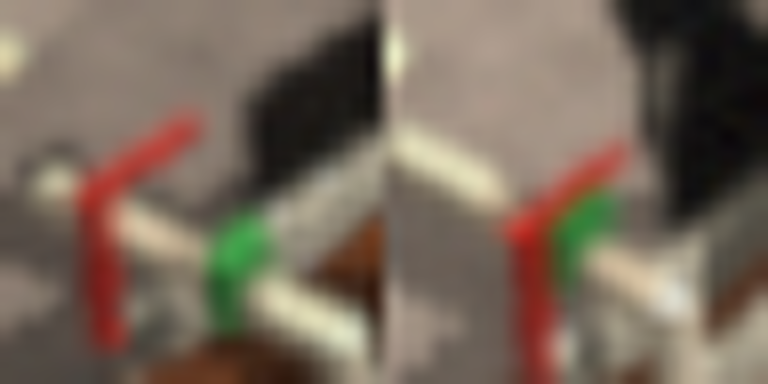

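```bash
python3 - <<'E'
from f import *
a,b=238,198
def g(u,v,z):
    q=onz(s,((u+.5)/16-.5+a,(v+.5)/16-.5+b),z)-o; return np.round([q@X*1000,q@Y*1000],1)
print("relaxed blade",g(92,195,.084),g(195,122,.084))
print("relaxed tab far-right,near-left ..",g(250,212,.08),g(270,240,.08),g(242,268,.08),g(215,250,.08),"mid",g(243,240,.08))
print("now blade",g(131,222,.084),g(241,152,.084))
print("now tab far-right corner",g(238,210,.08), g(212,240,.08))
# model: hinges at (18,+-h); simulate with projection of tab outline
import itertools
def tabpoly(x,y,phi):
    c,sn=np.cos(phi),np.sin(phi); 
    return [o+X*(x+c*dx-sn*dy)/1000+Y*(y+sn*dx+c*dy)/1000+[0,0,.08] for dx,dy in((-6,2.5),(6,2.5),(6,-2.5),(-6,-2.5))]
for nm,x,y,phi in(("relaxed",157,0,0),("now",157.5,-9,-.07)):
    print(nm,np.round((proj(s,tabpoly(x,y,phi))-[a,b]+.5)*16))
E
```

```text
relaxed blade [167.1 -21.9] [144.  -20.4]
relaxed tab far-right,near-left .. [150.7  -2.5] [153.4   4.2] [160.9   5. ] [160.7  -1.1] mid [156.2   0.9]
now blade [167.5 -12.9] [144.3 -10. ]
now tab far-right corner [151.6  -4.3] [159.4  -2.9]
relaxed [[273. 227.]
 [223. 268.]
 [200. 254.]
 [250. 213.]]
now [[230. 205.]
 [177. 243.]
 [155. 228.]
 [209. 190.]]
```

The pointer still stands about 4 mm short: the blade–tab separation along the row is 3.3 px, and it should read about 2.5 mm less than that when aligned. I'll close further in small steps.

```bash
python3 -m creep '{"claw":[3.4,3.35,3.3,3.25,3.25,3.25],"dp":[[0,0,0],[0,0,0],[0,0,0],[0,0,0],[0,0,0],[0,0,0]],"roll":[0,0,0,0,0,0]}'; python3 - <<'E'
from f import *
n=s["image"].astype(int)
i0=cv2.imread("pics/scene0.png")
both=np.hstack([i0[198:222,238:262],s["image"][198:222,238:262,::-1]])
cv2.imwrite("pics/p6.png",cv2.resize(both,None,fx=16,fy=16,interpolation=cv2.INTER_CUBIC))
print((n[...,1]-n[...,0])[206:217,243:260]); st=manip.sense(); print(st["t"],st["finger_gap"]*8.54,st["force"],st["tcp_pos"])
E
```

```text
t: 15.35
tcp_pos: [0.6055, -0.0515, 0.0624]
tool_rot: [0.993, 0.122, 0.001, 0.0]
force: [1.3, 0.8, 7.5]
finger_gap: 0.383
[[ -17  -17  -17  -16  -15  -17  -17  -17  -22  -30  -27  -10   -3   -3
    -1    1   -5]
 [ -12  -15  -17  -17  -17  -18  -19  -26  -48  -67  -51  -17   -4   -3
    -2   -1   -1]
 [  -7  -11  -16  -16  -17  -19  -26  -53  -92  -91  -50  -18   -7   -4
    -1    1   -1]
 [  -4   -5  -18  -18  -19  -27  -58  -90  -82  -47  -23  -14   -7   -3
    -1   -1   -2]
 [  -6  -10  -19  -26  -47  -65  -99  -76  -15  -12  -15  -12   -8   -4
    -1   -3   -4]
 [  -8  -11  -23  -56 -106 -101  -51    5   38    6   -9  -11   -9   -4
    -2   -3   -4]
 [ -12  -13  -36  -95 -121  -50   43   46   28    5   -8  -11   -9   -3
    -4   -4   -5]
 [ -11  -12  -31  -82 -104  -42   38   15   -2   -7  -14  -13  -10   -6
    -5   -3   -4]
 [ -10  -12  -19  -55  -90  -53   20  -10  -17  -18  -18  -17  -13   -8
    -7   -4   -4]
 [ -10  -11  -18  -46  -94  -78   13   -8  -14  -18  -21  -19  -13  -10
    -7   -6  -11]
 [ -10  -11  -16  -41  -94  -87   -7   -8  -10  -10  -16  -17  -15  -10
    -5  -10  -20]]
15.4 3.2382898651248953 [0.87586825 0.89422954 7.4114193 ] [ 0.60555243 -0.0514754   0.06240086]
```

View pics/p6.png

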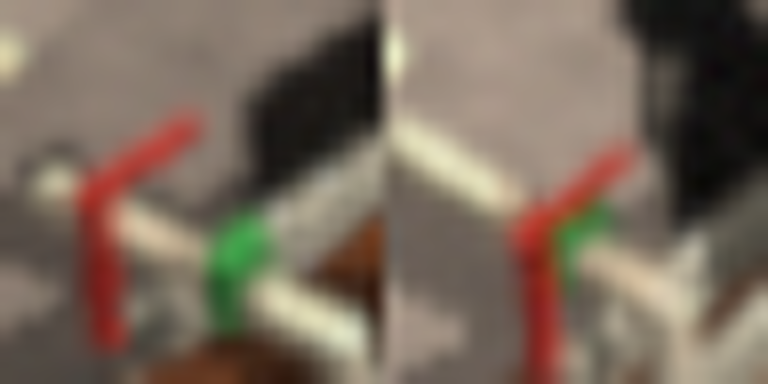

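```bash
cat > cen.py <<'E'
from f import *
def crop15(n):
    im=cv2.imread(f"pics/{n}.png")[...,::-1].astype(float)[7::15,7::15]; return im
def cents(im,a=232,b=188):
    r,g,bl=im[...,0],im[...,1],im[...,2]
    yy,xx=np.mgrid[b:b+im.shape[0],a:a+im.shape[1]]
    box=(xx>=238)&(xx<=260)&(yy>=202)&(yy<=222)
    red=np.clip((r-np.maximum(g,bl))-32,0,None)*box*((r-g)>32)*((g-bl)<25)
    gr=np.clip((g-r)-8,0,None)*box*(g-bl>5)
    c=lambda w:np.array([(w*xx).sum(),(w*yy).sum()])/w.sum()
    return c(red),red.sum(),c(gr),gr.sum()
I={"relaxed":cv2.imread("pics/scene0.png")[188:230,232:275,::-1].astype(float)}
for n in("p1","p2","p3"): I[n]=crop15(n)
I["now"]=s["image"][188:230,232:275].astype(float)
ref=None
for n,im in I.items():
    cr,sr,cg,sg=cents(im)
    if ref is None: ref=(onz(s,cr,.075),onz(s,cg,.077))
    d1=onz(s,cr,.075)-ref[0]; d2=onz(s,cg,.077)-ref[1]
    print(n,cr.round(2),round(sr),cg.round(2),round(sg),"red dx,dy mm",np.round([d1@X*1e3,d1@Y*1e3],1),"green",np.round([d2@X*1e3,d2@Y*1e3],1))
E
python3 cen.py
```

```text
relaxed [245.52 211.47] 2234 [252.35 213.68] 939 red dx,dy mm [0. 0.] green [0. 0.]
p1 [246.65 212.5 ] 2096 [250.75 212.85] 827 red dx,dy mm [0.9 4.8] green [ 0.4 -5.2]
p2 [247.27 213.15] 2058 [250.11 212.2 ] 758 red dx,dy mm [1.6 7.6] green [-0.2 -8.1]
p3 [247.55 213.66] 1730 [250.13 211.85] 429 red dx,dy mm [2.5 9.4] green [-1.2 -8.9]
now [248.1  213.58] 1763 [249.8  212.24] 173 red dx,dy mm [ 1.3 10.3] green [ 0.4 -8.6]
```

```bash
python3 - <<'E'
from f import *
t=imaging.snapshot("top")
im=cv2.imread("pics/top0.png")[...,::-1].astype(int)
R=(im[...,0]-np.maximum(im[...,1],im[...,2]))[184:202,286:308]; G=(im[...,1]-im[...,0])[184:202,286:308]
print(R);print(G)
ot=np.array([.498,-.0782,0])
yy,xx=np.mgrid[184:202,286:308]
def c(w): return np.array([(w*xx).sum(),(w*yy).sum()])/w.sum()
g=c(np.clip(G-5,0,None)); 
w=np.clip(R-45,0,None)*(xx>=298); r=c(w)
for nm,p,z in(("g",g,.08),("r",r,.084)):
    q=onz(t,p,z)-ot; print(nm,p,q@X*1e3,q@Y*1e3)
E
```

```text
[[ 15  13  11  15  15  13  15  13  15  14  13  14  13  13  10  12  18  24
   17  11  10  16]
 [ 12  10  14  14  12  12  13  11  11  10  12   7  17  22  45  41  42  36
   27   5  10  14]
 [ 14  12  15  12  13  12   9  12  19  29  32  34  41  45  47  37  38  42
   39   8   9  11]
 [ 12  12  14  15  18  32  34  44  41  36  34  40  39  27  34  31  33  36
   47   8   9  11]
 [ 21  30  32  36  34  37  38  43  42  37  41  42  39   9  38 116  27  38
   43  12   9   9]
 [ 40  43  35  37  40  39  38  40  42  40  41  39  41  16  38 155  68  35
   42  33   5   9]
 [ 42  42  34  37  37  35  36  40  38  40  42  40  43  20  58 119  69  40
   45  28   9  -4]
 [ 45  44  38  37  38  35  33  42  29  28  28  26  40  27  64 102  76   3
   -3  13  13  -5]
 [ 45  46  43  39  36  39  40  39   6  32  26  29  40  25  34  87  65  -8
   -7  15  12   6]
 [ 43  46  41  37  39  34  -2 -84 -28  29  22  13  13  -4  16  58 102  -8
   14  18  34   8]
 [ 41  48  46  36  38  36 -18 -95 -71  20  16  13  16  -7  10  20 148  27
   42  45  42   6]
 [ 41  44  50  36  18  30  17 -79 -86 -25  17  12  18   7   8  12 154  37
   
[... 2082 characters left out ...]
   2    4    5   -4  -19    4   58   32  -22  -26  -21  -23
    -8   -9  -58  -31  -15  -25  -38  -33]
 [   9    7    0  -14  -14  -34  -33  -33   -6  -16  -24  -14  -18  -20
   -11   -2   -6  -40  -31  -34  -40  -40]
 [   0   -5  -31  -33  -40  -40  -41  -36  -31  -18  -19  -23  -19  -26
   -15   -4   -3  -39  -37  -36  -38  -40]
 [  -5   -4  -42  -42  -43  -36  -38  -33  -33  -33  -19  -18  -22  -21
   -15   -4   -5  -32  -35  -40  -34  -38]
 [  -4   -4  -25  -40  -41  -36  -37  -37  -37  -32  -22  -12  -23  -27
   -22   -5   -6  -24  -38  -32  -37  -37]]
g [293.72898551 194.9       ] 155.11724059617006 -0.5152283569962055
r [301.5034642  191.96073903] 157.1766729059389 -22.503281975239172
```

```bash
cat > post.py <<'E'
from f import *
from cen import I
J0=proj(s,o+X*.157-Y*.02+[0,0,.07])[0]
Jx=proj(s,o+X*.158-Y*.02+[0,0,.07])[0]-J0; Jy=proj(s,o+X*.157-Y*.019+[0,0,.07])[0]-J0; Jz=proj(s,o+X*.157-Y*.02+[0,0,.071])[0]-J0
print("px/mm",Jx,Jy,Jz)
base=None
for n,im in I.items():
    w=np.clip(im[...,0]-np.maximum(im[...,1],im[...,2])-28,0,None)
    cols=np.arange(232,275); out=[]
    for r in range(214,219):
        ww=w[r-188]*((cols>=241)&(cols<=250)); out.append((ww*cols).sum()/ww.sum())
    m=np.mean(out); base=base if base is not None else m
    # tilt-correct: post vertical => col vs row slope from Jz
    k=Jz[0]/Jz[1]
    eff_y=(139*(Jy[0]-k*Jy[1])+16*(Jx[0]-k*Jx[1]))
    phi=(m-base)/eff_y
    print(n,np.round(out,2),"phi",round(phi,4),"pointer dy",round(139*phi,1),"closing both",round(278*phi,1))
E
python3 post.py | grep -v red
```

```text
px/mm [-0.25945566  0.20920115] [0.28142176 0.17507071] [-0.0183324  -0.26733778]
relaxed [244.02 244.09 244.01 244.08 244.31] phi 0.0 pointer dy 0.0 closing both 0.0
p1 [245.52 245.65 245.67 245.73 245.82] phi 0.0477 pointer dy 6.6 closing both 13.3
p2 [246.37 246.52 246.58 246.68 246.73] phi 0.0748 pointer dy 10.4 closing both 20.8
p3 [246.59 246.65 246.94 247.08 247.06] phi 0.0835 pointer dy 11.6 closing both 23.2
now [246.99 247.25 247.33 247.4  247.55] phi 0.0968 pointer dy 13.5 closing both 26.9
```

```bash
python3 - <<'E' | grep -v red
from cen import I
import numpy as np
for n in("relaxed","p2","p3","now"):
    d=(I[n][...,1]-I[n][...,0]).astype(int)
    print(n); print(d[207-188:220-188,243-232:258-232])
E
```

```text
relaxed
[[ -15  -26  -53  -87 -114  -98  -50  -20  -14  -12   -8   -5   -4   -3
    -1]
 [ -39  -67 -102 -104  -73  -46  -21  -14  -14  -11   -8   -5   -2   -2
    -3]
 [ -84 -116 -101  -49  -23  -17  -15  -13  -12   -9   -5   -3   -3   -3
    -4]
 [-109  -98  -59  -16   -9  -10  -10  -12   -9   -6    1    2   -4   -6
    -8]
 [ -82  -82  -49  -16  -13  -11   -9  -10   -2   17   39   17   -3   -7
    -8]
 [ -68  -83  -49  -21  -20  -17  -13   -7   20   62   83   46    2   -6
    -7]
 [ -60  -88  -51  -17  -16  -18  -17   -5   46   91   90   53   10   -6
    -9]
 [ -59  -91  -62  -16  -11  -14  -12    1   61   86   71   35    9   -7
   -14]
 [ -58  -95  -70  -16   -8   -8  -10   -2   44   58   33    8    0   -9
   -17]
 [ -56  -91  -57  -13   -6   -7   -9   -3   37   42    8   -8   -5   -8
    -9]
 [ -44  -86  -52  -11   -5   -5   -8   -2   27   35    1   -8   -6   -5
    -4]
 [ -40  -90  -78  -13   -3   -5   -7   -5   13   22   -2  -11   -9   -6
    -4]
 [ -31  -65  -65  -13   -5   -8  -13  -20  -19  -20  -21  -23  -16  -12
    -6]]
p2
[[ -13  -16  -15  -17  -17  -19  -27  -54  -90  
[... 2381 characters left out ...]
9 -107 -100  -51    5   39    7  -10  -11   -9   -4
    -2]
 [ -11  -13  -37  -95 -121  -49   43   46   28    7   -8  -11  -10   -2
    -4]
 [ -10  -13  -30  -83 -102  -42   39   16   -2   -6  -15  -14  -10   -6
    -7]
 [ -11  -13  -20  -52  -88  -53   20   -9  -16  -19  -18  -17  -12   -8
    -7]
 [ -10  -12  -16  -45  -97  -78   12   -9  -14  -17  -21  -19  -13   -8
    -9]
 [ -11  -11  -16  -42  -93  -89   -7   -8  -10  -11  -15  -14   -8   -8
    -9]
 [ -10  -13  -14  -36  -88  -92  -21  -10   -7   -9   -9   -7   -4   -8
   -12]
 [ -11  -11  -13  -25  -88  -92  -29   -8   -6   -8   -8   -9  -11  -16
   -15]
 [ -11  -10  -11  -25  -87  -91  -37   -9   -5   -6   -9   -8  -10  -13
   -15]]
```

```bash
python3 - <<'E' | grep -v "red dx"
from cen import *
rows={"relaxed":range(205,209),"p1":range(206,210),"p2":range(207,210),"p3":range(207,210),"now":range(207,210)}
cols=np.arange(232,275)
for n,im in I.items():
    w=np.clip(im[...,0]-np.maximum(im[...,1],im[...,2])-22,0,None)
    P=[]
    for r in rows[n]:
        ww=w[r-188]*((cols>=242)&(cols<=256)); 
        c=(ww*cols).sum()/ww.sum(); q=onz(s,(c,r),.084)-o; P.append([q@X*1e3,q@Y*1e3])
    P=np.array(P); k=np.polyfit(P[:,0],P[:,1],1); print(n,P.round(1).tolist(),"y@156",np.polyval(k,156).round(2),"slope",k[0].round(3), "mean y",P[:,1].mean().round(2))
# phase correlation red and green
def ch(im,k):
    r,g,b=im[...,0],im[...,1],im[...,2]
    w=np.clip(r-np.maximum(g,b)-32,0,None) if k=="r" else np.clip(g-r-8,0,None)*(g-b>5)
    m=np.zeros_like(w); m[12:36,6:28]=w[12:36,6:28]; return m
J0=proj(s,o+X*.157-Y*.01+[0,0,.08])[0]
A=np.column_stack([proj(s,o+X*.158-Y*.01+[0,0,.08])[0]-J0,proj(s,o+X*.157-Y*.009+[0,0,.08])[0]-J0])
for n in("p1","p2","p3","now"):
    for k in "rg":
        sh,resp=cv2.phaseCorrelate(ch(I["relaxed"],k),ch(I[n],k)); print(n,k,np.round(sh,2),round(resp,2),"dx,dy mm",np.linalg.solve(A,sh).round(1))
E
```

```text
relaxed [[144.9, -22.5], [148.8, -21.3], [153.6, -21.3], [158.6, -21.6]] y@156 -21.42 slope 0.054 mean y -21.66
p1 [[145.2, -17.0], [148.9, -15.6], [153.5, -15.5], [158.8, -16.1]] y@156 -15.82 slope 0.052 mean y -16.05
p2 [[146.8, -13.2], [151.1, -12.6], [156.1, -12.9]] y@156 -12.75 slope 0.03 mean y -12.89
p3 [[145.9, -12.1], [149.9, -11.2], [154.9, -11.5]] y@156 -11.19 slope 0.069 mean y -11.58
now [[145.3, -11.3], [148.9, -10.0], [153.5, -9.7]] y@156 -9.08 slope 0.188 mean y -10.35
p1 r [1.95 1.2 ] 0.92 dx,dy mm [-0.   6.8]
p1 g [-1.13 -0.5 ] 1.04 dx,dy mm [ 0.5 -3.5]
p2 r [3.02 2.1 ] 1.0 dx,dy mm [ 0.6 11.1]
p2 g [-1.69 -1.16] 1.26 dx,dy mm [-0.3 -6.2]
p3 r [3.17 1.83] 0.79 dx,dy mm [-0.3 10.8]
p3 g [-1.45 -1.22] 1.11 dx,dy mm [-0.9 -5.9]
now r [3.41 2.08] 0.81 dx,dy mm [-0.1 11.9]
now g [-1.88 -2.52] -0.32 dx,dy mm [-3.6 -9.9]
```

```bash
python3 -m creep '{"claw":[3.28,3.32,3.37,3.37,3.37,3.37],"dp":[[0,0,0],[0,0,0],[0,0,0],[0,0,0],[0,0,0],[0,0,0]],"roll":[0,0,0,0,0,0]}'; python3 - <<'E'
from f import *
n=s["image"].astype(int)
print((n[...,1]-n[...,0])[206:217,243:258]); st=manip.sense(); print(st["t"],st["finger_gap"]*8.54,st["force"],st["tcp_pos"])
a,b=238,198; k=24
im=cv2.resize(s["image"][b:222,a:262,::-1],None,fx=k,fy=k,interpolation=cv2.INTER_CUBIC)
cols=np.arange(242,257); P=[]
for r in(207,208,209):
    w=np.clip(n[r,242:257,0]-np.maximum(n[r,242:257,1],n[r,242:257,2])-22,0,None); c=(w*cols).sum()/w.sum(); q=onz(s,(c,r),.084)-o; P.append([q@X*1e3,q@Y*1e3])
P=np.array(P); print(P.round(1)); 
yb=P[:,1].mean()+.3; print("blade y",yb)
def tab(y,phi=-.09,x=157):
    c,sn=np.cos(phi),np.sin(phi)
    return np.round((proj(s,[o+X*(x+c*dx-sn*dy)/1e3+Y*(y+sn*dx+c*dy)/1e3+[0,0,.08] for dx,dy in((-6,2.5),(6,2.5),(6,-2.5),(-6,-2.5))])-[a,b]+.5)*k).astype(int)
L=im.copy(); cv2.polylines(L,[tab(yb)],True,(255,255,0),1); cv2.polylines(L,[tab(yb+2.5)],True,(255,0,255),1)
cv2.imwrite("pics/p7.png",L)
E
```

```text
t: 16.3
tcp_pos: [0.6055, -0.0515, 0.0623]
tool_rot: [0.993, 0.122, 0.001, 0.0]
force: [1.6, 0.1, 6.7]
finger_gap: 0.397
[[ -15  -16  -17  -16  -16  -16  -16  -18  -23  -35  -24  -10   -5   -1
     3]
 [ -12  -16  -17  -18  -16  -17  -19  -26  -53  -73  -39  -15   -5   -2
    -1]
 [  -6  -11  -16  -15  -17  -22  -37  -58  -92  -80  -33  -17   -7   -2
    -5]
 [  -3   -5  -16  -16  -25  -47  -78  -98  -72  -39  -20  -14   -8   -2
     0]
 [  -7   -9  -19  -25  -58  -94  -89  -42   11   -1  -13  -11   -6   -2
    -3]
 [ -11  -13  -28  -67 -107  -87    2   55   52   13   -9  -11   -9   -2
    -3]
 [ -12  -14  -43 -116 -127  -47   52   62   41   14   -9  -11  -11   -6
    -5]
 [ -11  -12  -30  -89  -98  -20   47   29    7   -5  -13  -13  -11   -7
    -7]
 [ -12  -12  -23  -63  -87  -29   30    2  -16  -18  -19  -17  -13   -7
    -8]
 [ -12  -11  -20  -61  -94  -55   19   -2  -13  -17  -20  -20  -13   -7
    -9]
 [  -9  -11  -21  -58  -96  -71   -5   -7  -10  -12  -15  -17   -8   -6
   -10]]
16.35 3.3847792140103614 [1.17899138 0.73655023 6.74290842] [ 0.60547964 -0.05147574  0.06230629]
[[145.6 -11.7]
 [149.5 -10.7]
 [154.2 -10.6]]
blade y -10.706837490323077
```

View pics/p7.png

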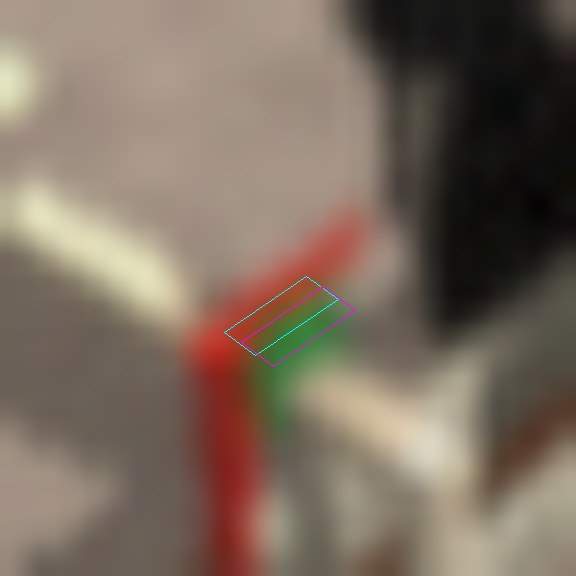

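```bash
python3 - <<'E'
from f import *
a,b=238,198; k=24
i0=cv2.imread("pics/scene0.png")
im=cv2.resize(i0[b:222,a:262],None,fx=k,fy=k,interpolation=cv2.INTER_CUBIC)
def tab(y,phi=0,x=157):
    c,sn=np.cos(phi),np.sin(phi)
    return np.round((proj(s,[o+X*(x+c*dx-sn*dy)/1e3+Y*(y+sn*dx+c*dy)/1e3+[0,0,.08] for dx,dy in((-6,2.5),(6,2.5),(6,-2.5),(-6,-2.5))])-[a,b]+.5)*k).astype(int)
cv2.polylines(im,[tab(0.6)],True,(255,255,0),1); cv2.polylines(im,[tab(3.1)],True,(255,0,255),1)
cv2.imwrite("pics/p8.png",im)
E
```

```text
(no output)
```

View pics/p8.png

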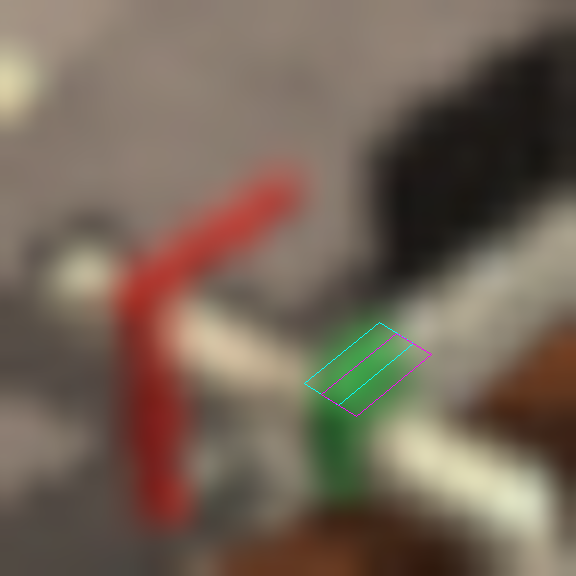

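Several estimates put the aligned opening between 3.3 and 3.45 cm. At 3.385 cm the visible tab edges indicate about 1 mm left to close. A tiny final step centres it, and then I'll let it settle.

```bash
python3 -m creep '{"claw":[3.36,3.34,3.34,3.34,3.34,3.34,3.34,3.34,3.34,3.34],"dp":[[0,0,0],[0,0,0],[0,0,0],[0,0,0],[0,0,0],[0,0,0],[0,0,0],[0,0,0],[0,0,0],[0,0,0]],"roll":[0,0,0,0,0,0,0,0,0,0]}'; python3 - <<'E'
from f import *
s=imaging.snapshot("scene"); save(s,"s20",(225,140,325,240),7)
E
python3 cen.py | tail -1; python3 post.py | tail -1; python3 -c "
from h import *
go(.605,-.0518,.062,.244)"
```

```text
t: 17.4
tcp_pos: [0.6055, -0.0515, 0.0623]
tool_rot: [0.993, 0.122, 0.001, 0.0]
force: [1.2, 0.3, 6.5]
finger_gap: 0.394
now [247.91 213.62] 1733 [250.01 211.97] 283 red dx,dy mm [ 1.8 10.1] green [-0.7 -8.8]
now [246.86 246.98 247.15 247.28 247.29] phi 0.0911 pointer dy 12.7 closing both 25.3
t 17.6 tcp [ 0.6055 -0.0515  0.0623] yaw 0.2436 F [1.3 0.2 7.1] gap 3.37 q6 1.06
dp cm [-0.06  0.02  0.03] roll -0.0
```

View pics/s20.png

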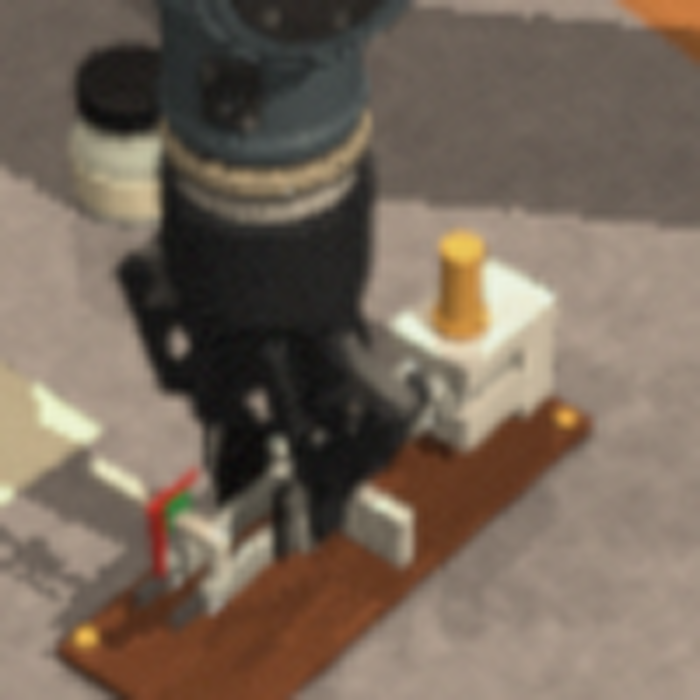

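```bash
python3 - <<'E'
from h import *
st=manip.sense(); print(st["t"],st["finger_gap"]*8.54,st["force"]); print(workorder.sign_off())
E
```

```text
17.6 3.368001046671859 [1.31321409 0.246103   7.13179635]
the job is handed in; nothing more can be done
None
```

I seated the pin in the fork and let go of it, then squeezed the tweezers to about the marked gap. I handed the job in at 17.6 s with the gripper still holding them; no verdict came back.

**Pin:** It went in without side force. The head landed at the predicted height and held against about 24 N with no further travel. The last picture still shows it upright with its head on the fork.

**Squeeze:** The fingers were at an opening of 3.37 cm, with steady readings. There was no direct measure of the force on each pad. The upward drag on the gripper rose steadily as I squeezed, reaching about 7 N.

**Pointer over the tab:** This is the least certain part, because the wrist hid the tips from the top camera. That left only the coarse scene view, at about 3 mm per pixel.
- **Agreeing estimates:** Most estimates put the aligned opening between 3.31 and 3.45 cm. By these the pointer is within about 1.5 mm of the tab's middle.
- **Disagreeing estimates:** The pointer's post suggested 3.6 cm and the trend in drag force about 3.53 cm. If either were right, the tweezers would be 2.4 to 3.4 mm too far closed, at or past the 2.5 mm limit.

I touched nothing else on the bench.

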